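# Pack the microscope objectives into their carrier in order

### The job

The four objectives on the bench stand came off the microscope's turret in that order and must stay in it: move them upright into the carrier's four sockets in the same order, the nearest to you in the nearest socket and so on to the farthest, setting each down gently, thread end fully down. When all four are in, lift the retaining plate by its handle and seat it on both of the carrier's dowels, over the objectives, fully home on the dowels' shoulders.

Things in the scene. Friction and masses are not known exactly. Their poses are not given: they have to be found in the camera images.
- objective_a: microscope objective, short and wide: silver, 44 mm high, barrel 34 mm in diameter from 16 to 37 mm above its lower end, then a broad 29 mm front. Loose, 0.10-0.19 kg. Stands lens up on its thread (25 mm across, lowest 16 mm). Origin: centre of the thread's flat end, z up its axis; starts 12 mm above the worktop, on its cup's floor.
- objective_b: microscope objective, silver grey, 54 mm high, barrel 30 mm in diameter from 16 to 38 mm above its lower end, then a 24 mm step and a short cone to a 12 mm tip. Loose, 0.10-0.19 kg. Stands lens up on its thread (25 mm across, lowest 16 mm). Origin: centre of the thread's flat end, z up its axis; starts 12 mm above the worktop, on its cup's floor.
- objective_c: microscope objective, tallest and slimmest: brass, 64 mm high, barrel 29 mm in diameter from 16 to 38 mm above its lower end, then a 20 mm neck and a long cone to a 9 mm tip. Loose, 0.10-0.19 kg. Stands lens up on its thread (25 mm across, lowest 16 mm). Origin: centre of the thread's flat end, z up its axis; starts 12 mm above the worktop, on its cup's floor.
- objective_d: microscope objective, white, 56 mm high, with a thick ribbed black collar, 38 mm in diameter, from 23 to 38 mm above its lower end; above it a 28 mm neck and a cone to a 16 mm tip. Loose, 0.10-0.19 kg. Stands lens up on its thread (25 mm across, lowest 16 mm). Origin: centre of the thread's flat end, z up its axis; starts 12 mm above the worktop, on its cup's floor.
- cup_a: one of 4 alike round black cups (37 mm wide at the foot, 48 at the rim, 20 high, inner floor 6 mm up) fixed 60 mm apart in a row on a grey rail 262x56x6 mm, the bench stand, fixed on the worktop. Origin: centre of its underside, 6 mm above the worktop; x along the row, away from the robot (turned 0.25 rad at most). At the start objective_a stands in it.
- cup_b: one of 4 alike round black cups (37 mm wide at the foot, 48 at the rim, 20 high, inner floor 6 mm up) fixed 60 mm apart in a row on a grey rail 262x56x6 mm, the bench stand, fixed on the worktop. Origin: centre of its underside, 6 mm above the worktop; x along the row, away from the robot (turned 0.25 rad at most). At the start objective_b stands in it.
- cup_c: one of 4 alike round black cups (37 mm wide at the foot, 48 at the rim, 20 high, inner floor 6 mm up) fixed 60 mm apart in a row on a grey rail 262x56x6 mm, the bench stand, fixed on the worktop. Origin: centre of its underside, 6 mm above the worktop; x along the row, away from the robot (turned 0.25 rad at most). At the start objective_c stands in it.
- cup_d: one of 4 alike round black cups (37 mm wide at the foot, 48 at the rim, 20 high, inner floor 6 mm up) fixed 60 mm apart in a row on a grey rail 262x56x6 mm, the bench stand, fixed on the worktop. Origin: centre of its underside, 6 mm above the worktop; x along the row, away from the robot (turned 0.25 rad at most). At the start objective_d stands in it.
- carrier: grey block 300x68x20 mm, fixed; 4 black conical sockets at x -90, -30, 30, 90 mm: 29 wide at the floor (6 mm above the worktop), 40 at the mouth. At x -128 and 128 mm a steel dowel: shoulder 18 mm wide up to z 32, on it a pin 8 mm wide to z 42, tapering to 3 mm at z 51. Origin: centre of its underside, on the worktop; x along it, away from the robot (turned 0.25 rad at most).
- plate: retaining plate, loose, 0.18-0.28 kg: aluminium 290x66x6 mm, four 47 mm windows at x -90, -30, 30, 90 mm, 13 mm dowel holes at x -128 and 128. White handle block on a central post, 34 mm along x, 24 across, 38 to 62 mm above the underside. Starts flat on the worktop, x (its length) away from the robot within 0.25 rad. Either way round fits. Origin: centre of its underside, at z 32 mm when home.
Not all that is in view belongs to the job. What is shaped like the objective_c but blue, green or red is not meant.

How it is judged:
By the outcome, as a careful person would: the job done as asked, in the order asked, and still so for the second after the job is handed in, with the robot touching nothing.
It also fails if it takes over 106 s, if anything falls off the work surface, if the arm or the gripper's body presses on something with over 40 N, if the wrist force passes 120 N, or if a joint passes its speed limit or range.

### The arm

A 6-joint arm with a two-finger parallel gripper is mounted at the origin on a cart in front of the work surface, level with it; the furniture and walls round the work are solid. World frame = base frame: x ahead of the robot, y to its left, z up, the work surface at z = 0. Lengths are in m, angles in rad, forces in N, time in s.
With the tool pointing down it reaches from about 0.35 to 0.725 m from the base axis. Payload 6 kg.
Tool frame: the origin (TCP) lies at the very end of the fingers, on their centre line; the grasp point (between the pads) lies 19 mm behind it (manip.hold_point_z is the distance from the TCP to the grasp point, in m); z points along the fingers, y is the line along which they close (so a half turn about z gives the same grasp; the last joint's range is limited). The gripper opens to 85 mm and grips with 20 to 120 N. Pads are 22 mm wide; open, the fingers measure 114 mm over their backs; the gripper's body (76 mm by 85 mm) begins 54 mm behind the grasp point. The pads swing forward as they close: fully open they stand 13 mm farther back than shut.
Start: joints at [-0.967, 0.04, 0.085, 0, -1.615, -0.334], TCP at [0.16, -0.578, 0.231] pointing down, gripper open.
Joint ranges: [-2.56, 2.56], [-1.29, 2.01], [-1.08, 1.49], [-3.29, 1.98], [-2.81, -0.18], [-2.99, 2.99]. Speed limits (rad/s): [2.57, 2.57, 3.01, 3.14, 3.14, 3.14].

### API

Orientations are given as a unit quaternion [w, x, y, z].
In Python, from rig import manip gives the robot as it stands.
- The arm moves only by the shell command python3 -m jog 'ROWS' [FORCE]. ROWS is JSON, a list of rows, each an object with "slide": the shift along the tool's x, y, z in m, a list of three; "rot": the turn, a rotation vector about the tool's x, y, z in units of 10 degrees (1.0 is 10 degrees), a list of three; "gripper": the opening, from 0 (shut) to 1 (fully open). A call has 1 to 12 rows; each row shifts and turns the commanded pose from where the row before left it, along the tool's axes as they then stand; what a row does not reach is not made up. A row lasts 1/8 s, in which the tool goes at most 62.5 mm and 10.7 degrees, less where a joint would pass 70% of its speed; a pose out of reach is approached as far as the arm can. A call with a gripper value outside its range is refused whole. The fingers move at their own pace and stop on an object; FORCE is the grip in N (left out, the last holds). Time passes only in rows, so rows that do not move let the fingers close. It gives the time, the measured TCP pose, the force, the opening and the grip force at its end, in the units of the state.
- manip.state(): the state, without advancing time (a new reading comes with each control period).
- manip.grab_frame(name): name is "side" or "top"; returns a dict with "frame" (480x640x3 uint8, red, green, blue), "vertical_fov" (degrees; the focal length in pixels is half the picture's height over the tangent of half this angle, whatever the lens; pixels are square), "cx", "cy" (the principal point, pixels), "cam_to_world" (4x4, takes a point from camera to world coordinates). Camera axes: x right, y up, looking along -z (the intrinsics and any distortion apply to the point x, -y, -z); pixel columns grow to the right and rows downward; lengths in m; the calibration is good to about 2 mm. A picture is of the moment at which its call begins. There is no depth.
- manip.finish_job(): hands the job in; it is judged then, once.
The state is a dict: "t": time; "joint_positions": joint angles; "qvel": joint speeds; "tau": joint torques, N m; "position": TCP position; "orientation": TCP orientation; "contact_force": force on the tool from outside, world axes, zero at the start; "torque": the same for the moment, N m; "width": finger opening in m; "finger_force": force on a finger pad.
Only numpy, scipy, OpenCV 4.12 (cv2) and the standard library are available. Lean on these libraries where they do the work, as an engineer would, in place of code of your own. Each camera call takes 0.05 s, during which the arm holds its last target. There are 200 camera calls.

## Working session

There is one attempt and no reset: what is moved stays moved. The work goes in short steps, Python scripts to look and compute and a shell command to move; the robot and the scene stay as the last step left them, time stands still between calls to the robot, and variables do not carry over. Pictures are saved under pics/ and viewed, at most 14 in all, crops included, and the job is handed in when it is done.

```bash
ls; mkdir -p pics; python3 - <<'E'
from rig import manip
import cv2,numpy as np
s=manip.state();print({k:np.round(v,4).tolist() for k,v in s.items()}, manip.hold_point_z)
for n in("side","top"):
    g=manip.grab_frame(n);print(n,{k:(np.round(v,4).tolist() if k!="frame" else v.shape) for k,v in g.items()})
    cv2.imwrite(f"pics/{n}0.png",g["frame"][:,:,::-1])
    np.save(f"{n}0.npy",g,allow_pickle=True)
E
```

```text
pics
{'t': 0.0, 'joint_positions': [-0.9673, 0.0408, 0.0838, -0.0005, -1.6155, -0.3337], 'qvel': [0.0016, 0.0001, -0.0002, 0.0002, 0.0016, -0.0004], 'tau': [-0.0031, -36.8203, 34.7405, 6.9324, -0.0056, 0.0], 'position': [0.1599, -0.5779, 0.2303], 'orientation': [-0.0002, -0.1345, 0.9909, 0.0009], 'contact_force': [0.0263, -1.303, 0.6926], 'torque': [0.0068, 0.0548, 0.0334], 'finger_force': 0.0, 'width': 0.0851} 0.0187
side {'frame': (480, 640, 3), 'vertical_fov': 56.3425, 'cx': 310.9337, 'cy': 241.7544, 'cam_to_world': [[-0.9407, 0.2579, -0.2203, 0.3134], [-0.3392, -0.709, 0.6183, 0.475], [0.0033, 0.6564, 0.7544, 0.7215], [0.0, 0.0, 0.0, 1.0]]}
top {'frame': (480, 640, 3), 'vertical_fov': 47.4738, 'cx': 325.4111, 'cy': 238.371, 'cam_to_world': [[0.0187, 0.9981, -0.059, 0.4739], [-0.9998, 0.0188, 0.0002, -0.0708], [0.0013, 0.059, 0.9983, 0.9441], [0.0, 0.0, 0.0, 1.0]]}
```

View pics/side0.png

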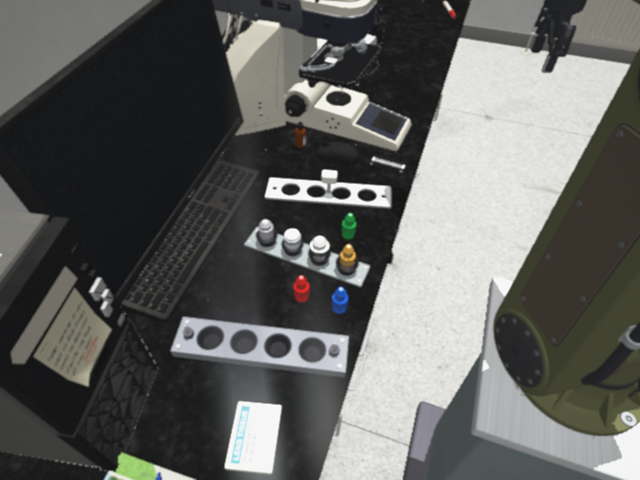

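View pics/top0.png

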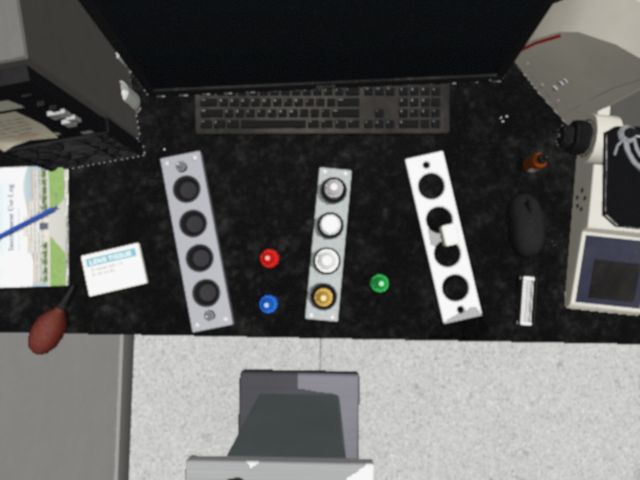

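Side view: the carrier is at about (260,345), the stand row runs (347,262)→(265,232), and the plate is at about (328,192). Top view: the row, near to far, is brass (323,297), whitish (326,260), white (329,224), silver (333,188). The carrier sockets run (206,292)→(186,188), and the plate handle is at (448,235).

Possible mistakes: for the brass c at top (323,297), the look-alikes are red (269,258), blue (268,304) and green (380,283). All three stand off the rail, so I exclude them. I'll check this in a close crop.

```bash
python3 - <<'E'
import cv2,numpy as np
t=cv2.imread("pics/top0.png");s=cv2.imread("pics/side0.png")
a=cv2.resize(t[160:330,250:410],None,fx=3.5,fy=3.5,interpolation=cv2.INTER_CUBIC)
b=cv2.resize(s[205:320,235:380],None,fx=2.75,fy=2.75,interpolation=cv2.INTER_CUBIC)
a=a[:,:400] if 0 else cv2.resize(t[160:330,290:400],(385,595)); h=np.zeros((595,400,3),np.uint8);h[:b.shape[0],:b.shape[1]]=b[:, :400]
cv2.imwrite("pics/crop1.png",np.hstack([a,h]))
E
```

```text
(no output)
```

View pics/crop1.png

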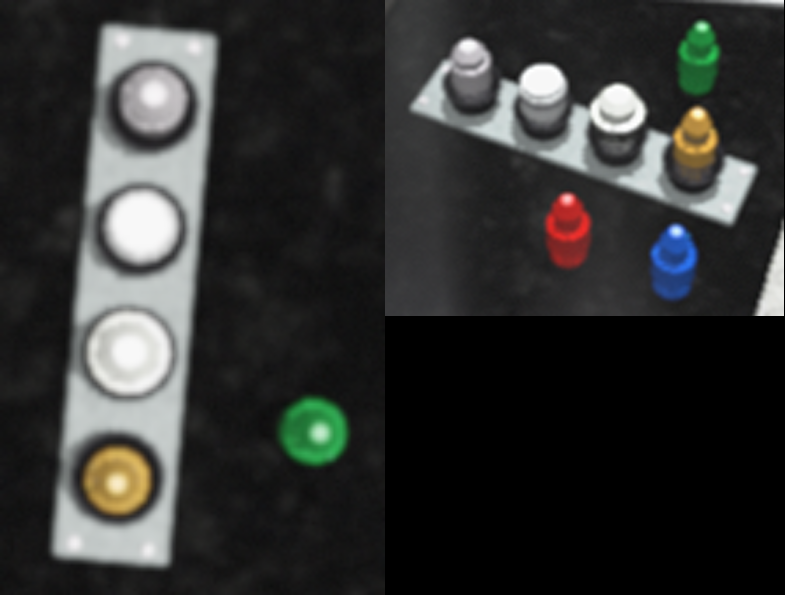

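The crop confirms the row on the rail, near to far: c brass (crop 117,482), d white with the collar (128,352), a broad front (142,228), b silver-grey (153,97). Red, blue and green stand off the rail. Next I measure.

```bash
cat > h.py <<'E'
import numpy as np,cv2
from rig import manip
def ray(g,uv):
    f=g["frame"].shape[0]/2/np.tan(np.radians(g["vertical_fov"])/2)
    T=np.array(g["cam_to_world"]);u,v=uv
    d=T[:3,:3]@np.array([(u-g["cx"])/f,-(v-g["cy"])/f,-1]);return T[:3,3],d
def onz(g,uv,z):
    o,d=ray(g,uv);return o+d*(z-o[2])/d[2]
def tri(g1,u1,g2,u2):
    o1,d1=ray(g1,u1);o2,d2=ray(g2,u2)
    s=np.linalg.lstsq(np.c_[d1,-d2],o2-o1,rcond=None)[0];p,q=o1+s[0]*d1,o2+s[1]*d2
    return (p+q)/2,np.linalg.norm(p-q)
def proj(g,p):
    f=g["frame"].shape[0]/2/np.tan(np.radians(g["vertical_fov"])/2)
    T=np.array(g["cam_to_world"]);c=T[:3,:3].T@(np.array(p)-T[:3,3]);return np.array([g["cx"]+f*c[0]/-c[2],g["cy"]-f*c[1]/-c[2]])
def load(n): return np.load(n,allow_pickle=True).item()
def blobs(m,lo,hi):
    cs,hi_=cv2.findContours(m.astype(np.uint8)*255,cv2.RETR_CCOMP,cv2.CHAIN_APPROX_NONE)
    out=[]
    for i,c in enumerate(cs):
        A=cv2.contourArea(c)
        if lo<A<hi: out.append((cv2.minAreaRect(c),A,hi_[0][i][3]>=0,cv2.fitEllipse(c)))
    return out
E
python3 - <<'E'
from h import *
t,s=load("top0.npy"),load("side0.npy")
for n,g,box in(("top",t,(140,340,150,490)),("side",s,(160,385,160,400))):
    f=g["frame"].astype(int);m=(f.max(2)>90)
    mm=np.zeros_like(m);r0,r1,c0,c1=box;mm[r0:r1,c0:c1]=m[r0:r1,c0:c1]
    print(n)
    for R,A,hole,E in blobs(mm,15,20000):
        print("hole" if hole else "blob",np.round(R[0],1),np.round(R[1],1),round(R[2],1),A,"ell",np.round(E[0],1),np.round(E[1],1))
E
```

```text
top
blob [277.5 337. ] [  4. 255.] 90.0 494.0 ell [1239.5  346.2] [   6.1 1803.1]
blob [268.5 303.5] [19. 19.] 90.0 275.5 ell [268.2 303.7] [18.4 19.3]
blob [323.  296.5] [19. 18.] 90.0 276.5 ell [323.1 296.8] [18.5 19.2]
blob [379.5 283. ] [18. 17.] 90.0 249.5 ell [379.4 282.9] [17.5 18.2]
blob [269.5 258. ] [18. 19.] 90.0 278.0 ell [269.3 258. ] [18.5 19.2]
blob [328.2 244. ] [ 34.2 153.4] 5.4 4996.5 ell [328.1 244.9] [ 36.1 210.6]
hole [322.5 296. ] [27. 26.] 0.0 559.5 ell [322.7 296.1] [26.3 27.2]
hole [328.4 228.5] [27.5 20.9] 18.4 157.5 ell [329.6 225.1] [24.4 25.9]
hole [332.2 191.9] [27.5 23.4] 10.6 238.0 ell [332.6 190.2] [24.3 25.4]
blob [443.1 236.6] [171.1  41.5] 76.8 6832.5 ell [443.1 237.2] [ 44.4 230.7]
hole [460.3 309.2] [6.4 5.7] 45.0 30.5 ell [460.1 309.2] [6.  6.8]
hole [454.8 287.3] [25.5 24.7] 45.0 514.5 ell [454.8 287.3] [25.4 26. ]
hole [446.5 254.3] [26.2 23.9] 13.0 468.0 ell [446.5 254.1] [23.2 26.8]
hole [437.7 218.5] [23.1 25.6] 47.7 452.0 ell [438.  218.8] [23.1 26.5]
hole [430.8 185.8] [24.7 25.5] 45.0 495.5 ell [430.8 185.7] [25.1 25.3]
hole [426.  164.5
[... 1058 characters left out ...]
1. 288.] [26. 16.] 90.0 328.5 ell [301.2 288.4] [15.8 26.7]
blob [373.5 303.5] [161.  51.] 90.0 3958.5 ell [380.1 344.2] [ 40.9 196.7]
blob [308.8 248.7] [126.5  37.1] 19.7 2530.5 ell [308.3 252. ] [ 36.6 118.8]
blob [349. 225.] [14. 26.] 0.0 239.5 ell [348.6 225.4] [12.6 25.2]
blob [328.5 186. ] [127.5  34.2] 4.4 2864.0 ell [328.7 190.3] [ 31.9 133.2]
hole [366.5 195. ] [19. 12.] 0.0 172.0 ell [366.6 195. ] [11.8 18.8]
hole [340.5 193. ] [19. 12.] 0.0 172.5 ell [340.7 193. ] [11.9 18.8]
hole [315.5 191. ] [19. 12.] -0.0 169.5 ell [315.8 191.2] [11.8 18.5]
hole [290.  189.5] [18. 11.] 0.0 159.5 ell [290.2 189.3] [11.2 18.3]
blob [385.5 162. ] [29.1  4.5] 15.1 75.0 ell [388.7 163.1] [ 4. 32.]
```

```bash
python3 - <<'E'
from h import *
np.set_printoptions(precision=4,suppress=True)
t,s=load("top0.npy"),load("side0.npy")
T=[(205.6,292.5),(199.2,257.6),(192.6,223),(186.1,188.7)];S=[(311.7,349.5),(277.4,345.4),(243.2,341.3),(209.8,337.4)]
P=np.array([onz(t,p,.02) for p in T]);Q=np.array([onz(s,p,.02) for p in S])
print("carrier sockets tri",[tri(t,a,s,b) for a,b in zip(T,S)]);
for n,X in(("top",P),("side",Q)):
    d=X[3]-X[0];print(n,X[:,:2],"c",X.mean(0),"yaw",np.arctan2(d[1],d[0]),np.linalg.norm(d))
print("rect ctr",onz(t,(196.3,241),.02))
T=[(454.8,287.3),(446.5,254.3),(437.7,218.5),(430.8,185.8)];S=[(366.5,195),(340.5,193),(315.5,191.1),(290,189.3)]
print("plate")
for n,g,L in(("top",t,T),("side",s,S)):
    X=np.array([onz(g,p,.006 if n=="top" else .006) for p in L]);d=X[3]-X[0];print(n,X[:,:2],"c",(X[0]+X[3])/2,"yaw",np.arctan2(d[1],d[0]),np.linalg.norm(d))
a,b=onz(t,(460.1,309.2),.006),onz(t,(425.9,164.5),.006);print("dowel holes",a,b,(a+b)/2,np.arctan2(*(b-a)[1::-1]))
# rail
f=t["frame"].astype(int)
from itertools import product
m=np.zeros(f.shape[:2],np.uint8);m[150:330,295:360]=(f.max(2)>90)[150:330,295:360]
c=max(cv2.findContours(m,0,1)[0],key=cv2.contourArea)
R=cv2.minAreaRect(c);B=cv2.boxPoints(R);X=np.array([onz(t,p,.006) for p in B]);print("rail box",B,X[:,:2],"c",X.mean(0))
print("cup c rim",onz(t,(322.6,296.1),.026),"barrel c",onz(t,(323.1,296.8),.050))
# each objective: bright/silhouette in both
for n,g in(("top",t),("side",s)):
    gray=cv2.cvtColor(g["frame"],cv2.COLOR_RGB2GRAY)
    x0,x1,y0,y1=(290,360,160,330) if n=="top" else (240,370,210,280)
    m=np.zeros_like(gray);m[y0:y1,x0:x1]=(gray>215)[y0:y1,x0:x1]*255
    k,l,st,ce=cv2.connectedComponentsWithStats(m)
    print(n,[(ce[i].round(1).tolist(),int(st[i,4])) for i in range(1,k) if st[i,4]>3])
E
```

```text
carrier sockets tri [(array([0.4337, 0.1296, 0.019 ]), np.float64(0.0007574146918788099)), (array([0.4923, 0.1423, 0.0187]), np.float64(0.0005762688343346886)), (array([0.551 , 0.1555, 0.019 ]), np.float64(0.0009129880725921024)), (array([0.6094, 0.1685, 0.0189]), np.float64(0.0006617127909252786))]
top [[0.4334 0.1293]
 [0.492  0.142 ]
 [0.5505 0.1551]
 [0.6089 0.1681]] c [0.5212 0.1486 0.02  ] yaw 0.21759062613525434 0.17977820254065977
side [[0.4339 0.1302]
 [0.4922 0.143 ]
 [0.5511 0.156 ]
 [0.6093 0.169 ]] c [0.5216 0.1496 0.02  ] yaw 0.21823694759140408 0.17962410619031935
rect ctr [0.52   0.1478 0.02  ]
plate
top [[ 0.4496 -0.2942]
 [ 0.5059 -0.2796]
 [ 0.5674 -0.2641]
 [ 0.624  -0.2518]] c [ 0.5368 -0.273   0.006 ] yaw 0.2384773845433669 0.17951303347443104
side [[ 0.4497 -0.2914]
 [ 0.5086 -0.2772]
 [ 0.5657 -0.2633]
 [ 0.6242 -0.2486]] c [ 0.537 -0.27   0.006] yaw 0.2403875006486835 0.17973704645328953
dowel holes [ 0.4125 -0.3034  0.006 ] [ 0.6611 -0.243   0.006 ] [ 0.5368 -0.2732  0.006 ] 0.2383670239406857
rail box [[303.881  318.7505]
 [318.4203 166.0876]
 [352.445  169.3281]
 [337.9057 321.991 ]] [[ 0.3913 -0.0368]
 [ 0.6548 -0.0565]
 [ 0.6502 -0.1156]
 [ 0.3869 -0.095 ]] c [ 0.5208 -0.076   0.006 ]
cup c rim [ 0.4313 -0.0681  0.026 ] barrel c [ 0.4313 -0.069   0.05  ]
top [([324.6, 170.9], 11), ([345.0, 173.0], 11), ([333.8, 186.3], 38), ([330.4, 223.8], 249), ([328.1, 260.7], 300), ([323.3, 297.5], 14), ([310.7, 314.5], 14), ([332.0, 316.5], 12)]
side [([264.7, 221.5], 22), ([291.7, 233.9], 133), ([319.4, 243.8], 188), ([249.0, 240.8], 4), ([348.3, 245.9], 9), ([333.0, 263.0], 5), ([363.2, 266.6], 26), ([329.0, 271.5], 12), ([361.2, 272.8], 17), ([358.0, 278.6], 12)]
```

```bash
python3 - <<'E'
from h import *
np.set_printoptions(precision=4,suppress=True)
t,s=load("top0.npy"),load("side0.npy")
X=np.array([onz(t,p,.006) for p in [(310.7,314.5),(332,316.5),(324.6,170.9),(345,173)]])
n,f=X[:2].mean(0),X[2:].mean(0);c=(n+f)/2;d=(f-n)[:2]/np.linalg.norm((f-n)[:2]);print("rail c",c,"yaw",np.arctan2(d[1],d[0]))
for nm,k in zip("cdab",(-90,-30,30,90)): print(nm,"cup",c[:2]+d*k/1000)
for nm,a,b in(("c",(323.3,297.5),(348.3,245.9)),("d",(328.1,260.7),(319.4,243.8)),("a",(330.4,223.8),(291.7,233.9)),("b",(333.8,186.3),(264.7,221.5))): print(nm,"top tri",tri(t,a,s,b))
# plate handle: white bright in top / side
for nm,g,(x0,x1,y0,y1) in(("top",t,(420,465,205,270)),("side",s,(315,345,165,192))):
    print(nm);gray=cv2.cvtColor(g["frame"],cv2.COLOR_RGB2GRAY)[y0:y1,x0:x1];print(gray[::3,::2])
E
```

```text
rail c [ 0.5212 -0.0758  0.006 ] yaw -0.07487907507178515
c cup [ 0.4315 -0.0691]
d cup [ 0.4913 -0.0736]
a cup [ 0.5511 -0.078 ]
b cup [ 0.611  -0.0825]
c top tri (array([ 0.4317, -0.0693,  0.0751]), np.float64(0.0006293432087409363))
d top tri (array([ 0.491 , -0.0758,  0.0505]), np.float64(0.0015994208543988018))
a top tri (array([ 0.5511, -0.0785,  0.0542]), np.float64(0.0010347881255323716))
b top tri (array([ 0.6113, -0.0829,  0.0643]), np.float64(0.0007424765551876661))
top
[[248 248 248 248 248 248 247 242 233 226 230 232 242 247 248 248 248 239
  140  17  20  22  21]
 [248 248 248 248 246 226 177  96  52  39  47  58 130 191 232 246 248 247
  193  41  21  22  21]
 [248 248 248 243 194  71  27  25  24  22  19  20  18  32 121 213 246 248
  231  91  18  20  20]
 [248 248 247 213  66  27  31  29  23  24  20  17  17  17  22 108 219 248
  241 152  22  21  19]
 [242 248 241 155  21  22  26  23  21  20  15  18  19  19  20  47 178 242
  247 200  47  20  19]
 [229 248 239 143  16  19  18  20  21  18  18  18  17  19  19  31 161 241
  248 232  99  16  19]
 [197 248 245 182  33  16  17  1
[... 1393 characters left out ...]
31 195
  234 247 248 247 248]
 [ 24  23  21  21  29 157 242 248 248 248 248 246 242 236 234 240 245 248
  248 248 248 248 247]]
side
[[ 29  31  36  33  30  27  28  28  33  30  28  31  28  29  26]
 [ 28  27  31  30  38  43  37  32  28  23  26  28  28  26  27]
 [ 28  28  28 110 252 249 249 250 251 251 250 124  26  26  27]
 [ 30  28  28 139 250 247 247 247 247 247 250 144  25  27  26]
 [ 28  27  27 110 200 214 224 229 236 240 236 100  25  25  26]
 [146 118  97 110 147 150 149 149 148 148 139  58  23  25  27]
 [248 248 248 248 228 208 156 137 170 174 212 247 248 248 239]
 [ 80  89 105 162 227 249 171 114 243 248 247 236 224 219 229]
 [ 26  27  25  27  69 188 143 125 232 171  86  46  38  36  43]]
```

```bash
cat >> h.py <<'E'
from scipy.spatial.transform import Rotation as Ro
def plan(x,y,z,phi):
    s=manip.state();p=np.array(s["position"]);w,a,b,c=s["orientation"];R=Ro.from_quat([a,b,c,w]).as_matrix()
    tx=np.array([-np.cos(phi),-np.sin(phi),0]);tz=np.array([0,0,-1.]);Rt=np.c_[tx,np.cross(tz,tx),tz]
    d=np.array([x,y,z])-p
    print("t %.2f pos %s F %s w %.4f ff %.1f"%(s["t"],np.round(p,4),np.round(s["contact_force"],1),s["width"],s["finger_force"]))
    print("slide before rot",np.round(R.T@d*1000,1),"after",np.round(Rt.T@d*1000,1),"rot/10deg",np.round(Ro.from_matrix(R.T@Rt).as_rotvec(True)/10,3))
E
python3 -m jog '[{"slide":[0,0,0],"rot":[0,0,0.99],"gripper":1},{"slide":[0,0,0],"rot":[0,0,0.99],"gripper":1},{"slide":[-0.0233,0.0528,0],"rot":[0,0,0],"gripper":1},{"slide":[-0.0233,0.0528,0],"rot":[0,0,0],"gripper":1},{"slide":[-0.0233,0.0528,0],"rot":[0,0,0],"gripper":1},{"slide":[-0.0233,0.0528,0],"rot":[0,0,0],"gripper":1},{"slide":[-0.0233,0.0528,0],"rot":[0,0,0],"gripper":1},{"slide":[-0.0233,0.0528,0],"rot":[0,0,0],"gripper":1},{"slide":[-0.0233,0.0528,0],"rot":[0,0,0],"gripper":1},{"slide":[-0.0233,0.0528,0],"rot":[0,0,0],"gripper":1},{"slide":[-0.0233,0.0528,0],"rot":[0,0,0],"gripper":1},{"slide":[-0.0233,0.0528,0],"rot":[0,0,0],"gripper":1}]'
python3 -c "
from h import *
plan(.4315,-.0691,.10,-.0749)"
```

```text
t: 1.6
position: [0.4326, -0.0674, 0.2313]
orientation: [0.0, 0.038, 0.999, 0.0]
contact_force: [1.3, -0.5, -0.2]
width: 0.0855
finger_force: 0.0
t 1.60 pos [ 0.4326 -0.0674  0.2313] F [ 1.3 -0.5 -0.2] w 0.0855 ff 0.0
slide before rot [  1.1  -1.8 131.3] after [  1.   -1.8 131.3] rot/10deg [ 0.003  0.002 -0.002]
```

```bash
python3 -m jog '[{"slide":[0.001,-0.0018,0.045],"rot":[0,0,0],"gripper":1},{"slide":[0,0,0.045],"rot":[0,0,0],"gripper":1},{"slide":[0,0,0.04],"rot":[0,0,0],"gripper":1},{"slide":[0,0,0],"rot":[0,0,0],"gripper":1},{"slide":[0,0,0],"rot":[0,0,0],"gripper":1}]' 30
python3 - <<'E'
from h import *
plan(.4315,-.0691,.027,-.0749)
t,s=manip.grab_frame("top"),manip.grab_frame("side")
a=cv2.resize(t["frame"][200:340,250:400],(400,373));b=cv2.resize(s["frame"][190:330,270:420],(400,373))
cv2.imwrite("pics/c1.png",np.hstack([a,b])[:,:,::-1])
E
```

```text
t: 2.22
position: [0.4319, -0.0713, 0.1032]
orientation: [0.001, 0.038, 0.999, -0.0]
contact_force: [0.1, -0.2, 0.2]
width: 0.0853
finger_force: 0.0
t 2.23 pos [ 0.4319 -0.0713  0.1032] F [ 0.1 -0.2  0.2] w 0.0853 ff 0.0
slide before rot [ 0.7  2.2 76.2] after [ 0.5  2.2 76.2] rot/10deg [-0.001  0.012 -0.005]
```

View pics/c1.png

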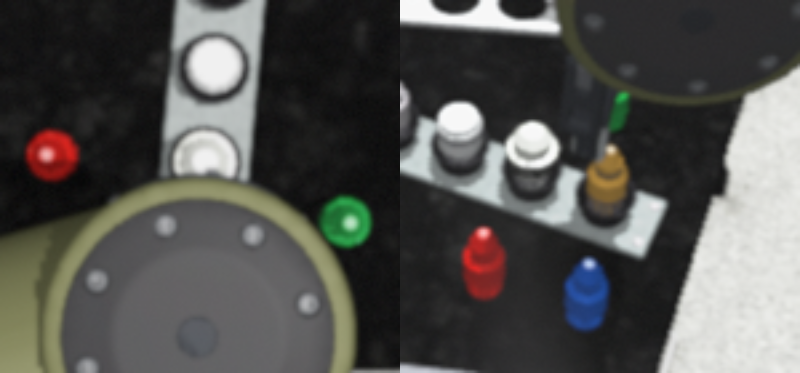

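The view shows the fingers over c, brass at crop (607,185), with the dark finger behind it. Green (345,222) and blue (587,300) are clear. I descend and grip.

```bash
python3 -m jog '[{"slide":[0.0005,0.0022,0.02],"rot":[0,0,0],"gripper":1},{"slide":[0,0,0.025],"rot":[0,0,0],"gripper":1},{"slide":[0,0,0.02],"rot":[0,0,0],"gripper":1},{"slide":[0,0,0.011],"rot":[0,0,0],"gripper":1},{"slide":[0,0,0],"rot":[0,0,0],"gripper":1},{"slide":[0,0,0],"rot":[0,0,0],"gripper":1}]' 30
python3 -c "
from h import *
plan(.4315,-.0691,.027,-.0749)"
```

```text
t: 3.08
position: [0.4316, -0.0688, 0.0266]
orientation: [0.001, 0.038, 0.999, 0.0]
contact_force: [-0.5, 0.1, -0.8]
width: 0.0856
finger_force: 0.0
t 3.08 pos [ 0.4316 -0.0688  0.0266] F [-0.5  0.1 -0.8] w 0.0856 ff 0.0
slide before rot [ 0.  -0.3 -0.4] after [ 0.  -0.3 -0.4] rot/10deg [ 0.002  0.01  -0.004]
```

```bash
python3 -m jog '[{"slide":[0,0,-0.001],"rot":[0,0,0],"gripper":0.5},{"slide":[0,0,0],"rot":[0,0,0],"gripper":0.3},{"slide":[0,0,0],"rot":[0,0,0],"gripper":0.2},{"slide":[0,0,0],"rot":[0,0,0],"gripper":0.1},{"slide":[0,0,0],"rot":[0,0,0],"gripper":0},{"slide":[0,0,0],"rot":[0,0,0],"gripper":0}]' 30
```

```text
t: 3.82
position: [0.4309, -0.069, 0.0266]
orientation: [0.0, 0.038, 0.999, -0.0]
contact_force: [0.0, -0.7, 2.9]
width: 0.0269
finger_force: 29.8
```

```bash
python3 -m jog '[{"slide":[0,0,-0.01],"rot":[0,0,0],"gripper":0},{"slide":[0,0,-0.03],"rot":[0,0,0],"gripper":0},{"slide":[0,0,-0.05],"rot":[0,0,0],"gripper":0},{"slide":[0,0,0],"rot":[0,0,0],"gripper":0},{"slide":[0,0,0],"rot":[0,0,0],"gripper":0}]' 30
python3 - <<'E'
from h import *
plan(.4337,.1296,.12,.218)
s=manip.grab_frame("side")
np.save("s1.npy",s,allow_pickle=True)
cv2.imwrite("pics/c2.png",cv2.resize(s["frame"][150:330,270:450],(540,540))[:,:,::-1])
E
```

```text
t: 4.45
position: [0.4304, -0.0686, 0.1157]
orientation: [-0.0, 0.038, 0.999, 0.0]
contact_force: [-0.4, -0.1, -3.1]
width: 0.0276
finger_force: 29.8
t 4.45 pos [ 0.4304 -0.0686  0.1157] F [-0.4 -0.1 -3.1] w 0.0276 ff 29.8
slide before rot [ 11.7 197.9  -4.1] after [-46.1 192.8  -4.3] rot/10deg [ 0.006 -0.004 -1.684]
```

View pics/c2.png

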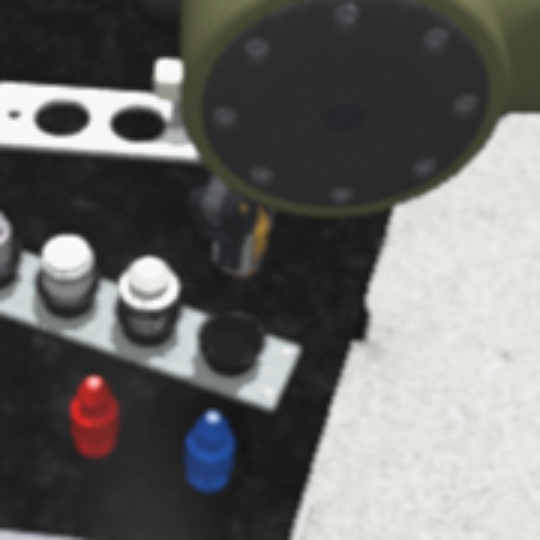

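c is held upright, with its thread end at crop (236,270) and its cup empty at (230,343). Now I move over socket 1.

```bash
python3 -m jog '[{"slide":[0,0,0],"rot":[0,0,-0.84],"gripper":0},{"slide":[0,0,0],"rot":[0,0,-0.84],"gripper":0},{"slide":[-0.0115,0.0482,-0.001],"rot":[0,0,0],"gripper":0},{"slide":[-0.0115,0.0482,-0.001],"rot":[0,0,0],"gripper":0},{"slide":[-0.0115,0.0482,-0.001],"rot":[0,0,0],"gripper":0},{"slide":[-0.0115,0.0482,-0.001],"rot":[0,0,0],"gripper":0},{"slide":[0,0,0],"rot":[0,0,0],"gripper":0},{"slide":[0,0,0],"rot":[0,0,0],"gripper":0},{"slide":[0,0,0],"rot":[0,0,0],"gripper":0}]' 30
python3 -c "
from h import *
plan(.4337,.1298,.03,.218)"
```

```text
t: 5.62
position: [0.434, 0.1283, 0.1198]
orientation: [-0.0, -0.108, 0.994, -0.0]
contact_force: [-1.0, 0.9, -1.5]
width: 0.0272
finger_force: 30.2
t 5.62 pos [0.434  0.1283 0.1198] F [-1.   0.9 -1.5] w 0.0272 ff 30.2
slide before rot [-0.1  1.5 89.8] after [-0.1  1.5 89.8] rot/10deg [-0.002 -0.005 -0.01 ]
```

```bash
python3 -m jog '[{"slide":[0,0.0015,0.03],"rot":[0,0,0],"gripper":0},{"slide":[0,0,0.03],"rot":[0,0,0],"gripper":0},{"slide":[0,0,0.02],"rot":[0,0,0],"gripper":0},{"slide":[0,0,0.01],"rot":[0,0,0],"gripper":0},{"slide":[0,0,0.004],"rot":[0,0,0],"gripper":0},{"slide":[0,0,0.002],"rot":[0,0,0],"gripper":0},{"slide":[0,0,0],"rot":[0,0,0],"gripper":0},{"slide":[0,0,0],"rot":[0,0,0],"gripper":0}]' 30
python3 -c "
from h import *
plan(.4337,.1298,.0206,.218)"
```

```text
t: 6.62
position: [0.434, 0.131, 0.0248]
orientation: [0.0, -0.109, 0.994, 0.0]
contact_force: [0.4, -0.2, -1.6]
width: 0.0274
finger_force: 30.2
t 6.62 pos [0.434  0.131  0.0248] F [ 0.4 -0.2 -1.6] w 0.0274 ff 30.2
slide before rot [ 0.6 -1.1  4.2] after [ 0.6 -1.1  4.2] rot/10deg [ 0.003  0.005 -0.003]
```

```bash
python3 -m jog '[{"slide":[0.0004,-0.001,0.001],"rot":[0,0,0],"gripper":0},{"slide":[0,0,0.001],"rot":[0,0,0],"gripper":0},{"slide":[0,0,0.001],"rot":[0,0,0],"gripper":0},{"slide":[0,0,0.0005],"rot":[0,0,0],"gripper":0},{"slide":[0,0,0.0005],"rot":[0,0,0],"gripper":0},{"slide":[0,0,0],"rot":[0,0,0],"gripper":0},{"slide":[0,0,0],"rot":[0,0,0],"gripper":0}]' 30
python3 -c "
from h import *
plan(.4337,.1298,.0206,.218)"
```

```text
t: 7.5
position: [0.4337, 0.1297, 0.0207]
orientation: [0.0, -0.109, 0.994, 0.0]
contact_force: [-1.6, -0.5, 2.2]
width: 0.0273
finger_force: 30.5
t 7.50 pos [0.4337 0.1297 0.0207] F [-1.6 -0.5  2.2] w 0.0273 ff 30.5
slide before rot [0.  0.1 0.1] after [0.  0.1 0.1] rot/10deg [ 0.     0.002 -0.003]
```

```bash
python3 -m jog '[{"slide":[0,0,0],"rot":[0,0,0],"gripper":0.4},{"slide":[0,0,0],"rot":[0,0,0],"gripper":0.6},{"slide":[0,0,0],"rot":[0,0,0],"gripper":1},{"slide":[0,0,0],"rot":[0,0,0],"gripper":1},{"slide":[0,0,-0.02],"rot":[0,0,0],"gripper":1},{"slide":[0,0,-0.04],"rot":[0,0,0],"gripper":1},{"slide":[0,0,-0.04],"rot":[0,0,0],"gripper":1},{"slide":[0,0,0],"rot":[0,0,0],"gripper":1}]' 30
python3 - <<'E'
from h import *
plan(.4913,-.0736,.12,-.0749)
s=manip.grab_frame("side")
cv2.imwrite("pics/c3.png",cv2.resize(s["frame"][280:400,240:380],(560,480))[:,:,::-1])
E
```

```text
t: 8.5
position: [0.4353, 0.1306, 0.1241]
orientation: [0.003, -0.109, 0.994, 0.001]
contact_force: [-0.0, 0.3, -0.3]
width: 0.0853
finger_force: 0.0
t 8.50 pos [0.4353 0.1306 0.1241] F [-0.   0.3 -0.3] w 0.0853 ff 0.0
slide before rot [ -10.6 -211.5    3.7] after [ -71.2 -199.4    4.1] rot/10deg [0.017 0.033 1.676]
```

View pics/c3.png

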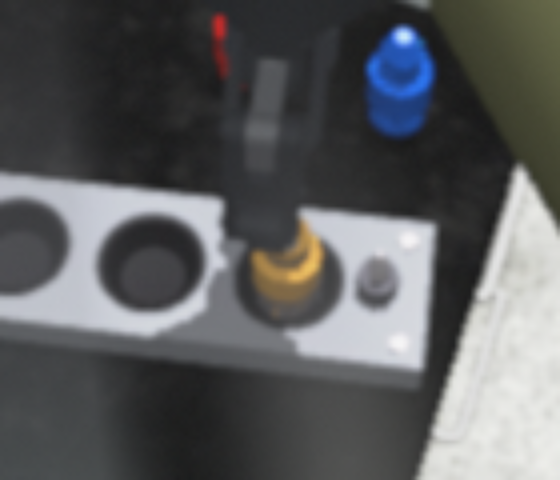

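c stands upright in socket 1, at crop (287,270). Next is d.

```bash
python3 -m jog '[{"slide":[0,0,0],"rot":[0,0,0.84],"gripper":1},{"slide":[0,0,0],"rot":[0,0,0.84],"gripper":1},{"slide":[-0.0142,-0.0399,0],"rot":[0,0,0],"gripper":1},{"slide":[-0.0142,-0.0399,0],"rot":[0,0,0],"gripper":1},{"slide":[-0.0142,-0.0399,0],"rot":[0,0,0],"gripper":1},{"slide":[-0.0142,-0.0399,0],"rot":[0,0,0],"gripper":1},{"slide":[-0.0142,-0.0399,0],"rot":[0,0,0],"gripper":1},{"slide":[0,0,0],"rot":[0,0,0],"gripper":1},{"slide":[0,0,0],"rot":[0,0,0],"gripper":1},{"slide":[0,0,0],"rot":[0,0,0],"gripper":1}]' 30
python3 -c "
from h import *
plan(.4913,-.0736,.027,-.0749)"
```

```text
t: 9.8
position: [0.4891, -0.0739, 0.1199]
orientation: [-0.0, 0.037, 0.999, 0.0]
contact_force: [-0.0, 0.2, 0.2]
width: 0.0856
finger_force: 0.0
t 9.80 pos [ 0.4891 -0.0739  0.1199] F [-0.   0.2  0.2] w 0.0856 ff 0.0
slide before rot [-2.2  0.4 92.9] after [-2.2  0.5 92.9] rot/10deg [ 0.001 -0.003  0.002]
```

```bash
python3 -m jog '[{"slide":[-0.0022,0.0005,0.03],"rot":[0,0,0],"gripper":1},{"slide":[0,0,0.03],"rot":[0,0,0],"gripper":1},{"slide":[0,0,0.02],"rot":[0,0,0],"gripper":1},{"slide":[0,0,0.0125],"rot":[0,0,0],"gripper":1},{"slide":[0,0,0],"rot":[0,0,0],"gripper":1},{"slide":[0,0,0],"rot":[0,0,0],"gripper":1}]' 30
python3 -m jog '[{"slide":[0,0,0],"rot":[0,0,0],"gripper":0.6},{"slide":[0,0,0],"rot":[0,0,0],"gripper":0.4},{"slide":[0,0,0],"rot":[0,0,0],"gripper":0.3},{"slide":[0,0,0],"rot":[0,0,0],"gripper":0},{"slide":[0,0,0],"rot":[0,0,0],"gripper":0},{"slide":[0,0,0],"rot":[0,0,0],"gripper":0}]' 30
```

```text
t: 10.55
position: [0.4922, -0.0741, 0.0289]
orientation: [0.001, 0.038, 0.999, 0.0]
contact_force: [0.0, 0.6, 0.0]
width: 0.0852
finger_force: 0.0
t: 11.3
position: [0.4918, -0.0743, 0.0283]
orientation: [0.0, 0.038, 0.999, 0.0]
contact_force: [-1.2, -0.1, 5.1]
width: 0.0364
finger_force: 30.2
```

```bash
python3 -m jog '[{"slide":[0,0,-0.01],"rot":[0,0,0],"gripper":0},{"slide":[0,0,-0.035],"rot":[0,0,0],"gripper":0},{"slide":[0,0,-0.045],"rot":[0,0,0],"gripper":0},{"slide":[0,0,0],"rot":[0,0,-0.84],"gripper":0},{"slide":[0,0,0],"rot":[0,0,-0.84],"gripper":0},{"slide":[-0.0094,0.0423,0],"rot":[0,0,0],"gripper":0},{"slide":[-0.0094,0.0423,0],"rot":[0,0,0],"gripper":0},{"slide":[-0.0094,0.0423,0],"rot":[0,0,0],"gripper":0},{"slide":[-0.0094,0.0423,0],"rot":[0,0,0],"gripper":0},{"slide":[-0.0094,0.0423,0],"rot":[0,0,0],"gripper":0},{"slide":[0,0,0],"rot":[0,0,0],"gripper":0},{"slide":[0,0,0],"rot":[0,0,0],"gripper":0}]' 30
python3 - <<'E'
from h import *
plan(.4921,.1425,.0223,.218)
s=manip.grab_frame("side")
cv2.imwrite("pics/c4.png",cv2.resize(s["frame"][230:390,180:380],(600,480))[:,:,::-1])
E
```

```text
t: 12.8
position: [0.4915, 0.1422, 0.1176]
orientation: [-0.0, -0.109, 0.994, -0.0]
contact_force: [-0.0, -0.6, -2.0]
width: 0.0363
finger_force: 30.5
t 12.80 pos [0.4915 0.1422 0.1176] F [-0.  -0.6 -2. ] w 0.0363 ff 30.5
slide before rot [-0.7  0.2 95.3] after [-0.6  0.2 95.3] rot/10deg [-0.001 -0.005 -0.001]
```

View pics/c4.png

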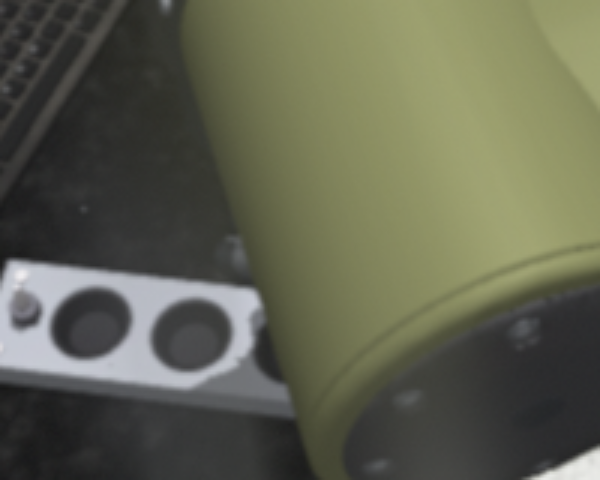

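The arm hides d here. The free sockets 3 and 4 show at crop (192,335) and (90,325). The force shows the load is held, so I lower.

```bash
python3 -m jog '[{"slide":[-0.0006,0,0.03],"rot":[0,0,0],"gripper":0},{"slide":[0,0,0.03],"rot":[0,0,0],"gripper":0},{"slide":[0,0,0.02],"rot":[0,0,0],"gripper":0},{"slide":[0,0,0.007],"rot":[0,0,0],"gripper":0},{"slide":[0,0,0.002],"rot":[0,0,0],"gripper":0},{"slide":[0,0,0],"rot":[0,0,0],"gripper":0},{"slide":[0,0,0],"rot":[0,0,0],"gripper":0}]' 30
python3 -c "
from h import *
plan(.4921,.1425,.0223,.218)"
```

```text
t: 13.72
position: [0.4928, 0.1427, 0.0297]
orientation: [0.001, -0.108, 0.994, 0.0]
contact_force: [0.5, 0.5, -1.1]
width: 0.0367
finger_force: 30.5
t 13.72 pos [0.4928 0.1427 0.0297] F [ 0.5  0.5 -1.1] w 0.0367 ff 30.5
slide before rot [ 0.8 -0.1  7.4] after [ 0.8 -0.1  7.4] rot/10deg [ 0.003  0.008 -0.003]
```

```bash
python3 -m jog '[{"slide":[0.0005,0,0.002],"rot":[0,0,0],"gripper":0},{"slide":[0,0,0.0015],"rot":[0,0,0],"gripper":0},{"slide":[0,0,0.001],"rot":[0,0,0],"gripper":0},{"slide":[0,0,0.001],"rot":[0,0,0],"gripper":0},{"slide":[0,0,0.0005],"rot":[0,0,0],"gripper":0},{"slide":[0,0,0],"rot":[0,0,0],"gripper":0},{"slide":[0,0,0],"rot":[0,0,0],"gripper":0}]' 30
python3 -c "
from h import *
plan(.4921,.1425,.0223,.218)"
```

```text
t: 14.6
position: [0.4919, 0.1424, 0.0228]
orientation: [0.0, -0.109, 0.994, 0.0]
contact_force: [-0.4, -0.0, -1.6]
width: 0.0366
finger_force: 30.5
t 14.60 pos [0.4919 0.1424 0.0228] F [-0.4 -0.  -1.6] w 0.0366 ff 30.5
slide before rot [-0.2  0.   0.5] after [-0.2  0.   0.5] rot/10deg [ 0.001  0.    -0.003]
```

```bash
python3 -m jog '[{"slide":[0,0,0.0004],"rot":[0,0,0],"gripper":0},{"slide":[0,0,0.0004],"rot":[0,0,0],"gripper":0},{"slide":[0,0,0],"rot":[0,0,0],"gripper":0},{"slide":[0,0,0],"rot":[0,0,0],"gripper":0}]' 30
python3 -m jog '[{"slide":[0,0,0],"rot":[0,0,0],"gripper":0.47},{"slide":[0,0,0],"rot":[0,0,0],"gripper":0.6},{"slide":[0,0,0],"rot":[0,0,0],"gripper":1},{"slide":[0,0,0],"rot":[0,0,0],"gripper":1},{"slide":[0,0,-0.02],"rot":[0,0,0],"gripper":1},{"slide":[0,0,-0.04],"rot":[0,0,0],"gripper":1},{"slide":[0,0,-0.04],"rot":[0,0,0],"gripper":1},{"slide":[0,0,0],"rot":[0,0,0],"gripper":1}]' 30
python3 -c "
from h import *
plan(.5511,-.0782,.12,-.0749)"
```

```text
t: 15.1
position: [0.492, 0.1425, 0.0223]
orientation: [0.0, -0.109, 0.994, 0.0]
contact_force: [-0.3, -0.2, 2.1]
width: 0.0369
finger_force: 30.7
t: 16.1
position: [0.4937, 0.1432, 0.1261]
orientation: [0.003, -0.109, 0.994, 0.001]
contact_force: [0.9, -1.1, -1.1]
width: 0.0853
finger_force: 0.0
t 16.10 pos [0.4937 0.1432 0.1261] F [ 0.9 -1.1 -1.1] w 0.0853 ff 0.0
slide before rot [  -8.2 -228.6    5.7] after [ -73.8 -216.5    6.1] rot/10deg [0.016 0.036 1.676]
```

```bash
python3 -m jog '[{"slide":[0,0,0],"rot":[0,0,0.84],"gripper":1},{"slide":[0,0,0],"rot":[0,0,0.84],"gripper":1},{"slide":[-0.0151,-0.0433,0],"rot":[0,0,0],"gripper":1},{"slide":[-0.0151,-0.0433,0],"rot":[0,0,0],"gripper":1},{"slide":[-0.0151,-0.0433,0],"rot":[0,0,0],"gripper":1},{"slide":[-0.0151,-0.0433,0],"rot":[0,0,0],"gripper":1},{"slide":[-0.0151,-0.0433,0],"rot":[0,0,0],"gripper":1},{"slide":[0,0,0],"rot":[0,0,0],"gripper":1},{"slide":[0,0,0],"rot":[0,0,0],"gripper":1},{"slide":[0,0,0],"rot":[0,0,0],"gripper":1}]' 30
python3 - <<'E'
from h import *
plan(.5511,-.0782,.0275,-.0749)
s=manip.grab_frame("side")
cv2.imwrite("pics/c5.png",cv2.resize(s["frame"][220:380,160:380],(660,480))[:,:,::-1])
E
```

```text
t: 17.35
position: [0.5506, -0.0783, 0.1218]
orientation: [-0.0, 0.037, 0.999, 0.0]
contact_force: [-0.5, 0.4, 1.1]
width: 0.0853
finger_force: 0.0
t 17.35 pos [ 0.5506 -0.0783  0.1218] F [-0.5  0.4  1.1] w 0.0853 ff 0.0
slide before rot [-0.5  0.2 94.3] after [-0.5  0.2 94.3] rot/10deg [ 0.001 -0.001  0.002]
```

View pics/c5.png

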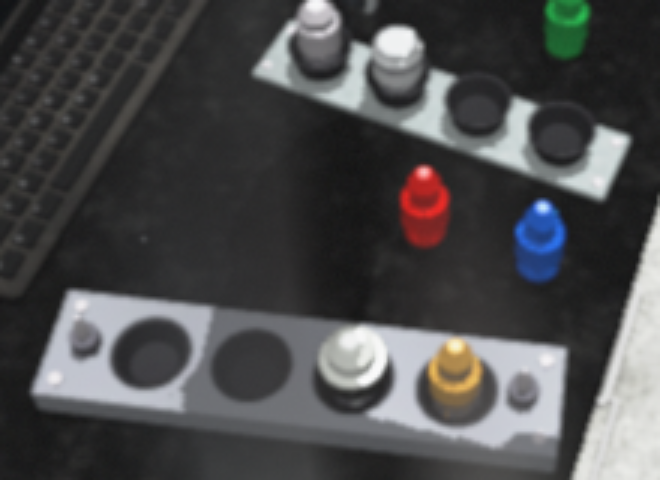

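d (352,365) and c (457,382) stand upright in sockets 2 and 1. a (397,65) and b (318,38) wait in their cups. Next is a.

```bash
python3 -m jog '[{"slide":[0,0,0.03],"rot":[0,0,0],"gripper":1},{"slide":[0,0,0.03],"rot":[0,0,0],"gripper":1},{"slide":[0,0,0.02],"rot":[0,0,0],"gripper":1},{"slide":[0,0,0.0145],"rot":[0,0,0],"gripper":1},{"slide":[0,0,0],"rot":[0,0,0],"gripper":1},{"slide":[0,0,0],"rot":[0,0,0],"gripper":1}]' 30
python3 -m jog '[{"slide":[0,0,0],"rot":[0,0,0],"gripper":0.6},{"slide":[0,0,0],"rot":[0,0,0],"gripper":0.4},{"slide":[0,0,0],"rot":[0,0,0],"gripper":0.3},{"slide":[0,0,0],"rot":[0,0,0],"gripper":0},{"slide":[0,0,0],"rot":[0,0,0],"gripper":0},{"slide":[0,0,0],"rot":[0,0,0],"gripper":0}]' 30
```

```text
t: 18.15
position: [0.5514, -0.079, 0.0286]
orientation: [0.001, 0.038, 0.999, 0.0]
contact_force: [0.5, 0.0, 0.5]
width: 0.0854
finger_force: 0.0
t: 18.9
position: [0.551, -0.0792, 0.0279]
orientation: [0.0, 0.038, 0.999, 0.0]
contact_force: [0.4, 0.7, 3.3]
width: 0.0325
finger_force: 29.9
```

```bash
python3 -m jog '[{"slide":[0,0,-0.01],"rot":[0,0,0],"gripper":0},{"slide":[0,0,-0.035],"rot":[0,0,0],"gripper":0},{"slide":[0,0,-0.045],"rot":[0,0,0],"gripper":0},{"slide":[0,0,0],"rot":[0,0,-0.84],"gripper":0},{"slide":[0,0,0],"rot":[0,0,-0.84],"gripper":0},{"slide":[-0.0101,0.0458,0],"rot":[0,0,0],"gripper":0},{"slide":[-0.0101,0.0458,0],"rot":[0,0,0],"gripper":0},{"slide":[-0.0101,0.0458,0],"rot":[0,0,0],"gripper":0},{"slide":[-0.0101,0.0458,0],"rot":[0,0,0],"gripper":0},{"slide":[-0.0101,0.0458,0],"rot":[0,0,0],"gripper":0},{"slide":[0,0,0],"rot":[0,0,0],"gripper":0},{"slide":[0,0,0],"rot":[0,0,0],"gripper":0}]' 30
python3 -c "
from h import *
plan(.5508,.1555,.0219,.218)"
```

```text
t: 20.4
position: [0.5504, 0.1551, 0.1173]
orientation: [-0.0, -0.109, 0.994, -0.0]
contact_force: [0.1, -0.2, -2.0]
width: 0.0323
finger_force: 30.3
t 20.40 pos [0.5504 0.1551 0.1173] F [ 0.1 -0.2 -2. ] w 0.0323 ff 30.3
slide before rot [-0.6  0.3 95.4] after [-0.5  0.3 95.4] rot/10deg [-0.001 -0.005 -0.001]
```

```bash
python3 -m jog '[{"slide":[-0.0003,0.0003,0.03],"rot":[0,0,0],"gripper":0},{"slide":[0,0,0.03],"rot":[0,0,0],"gripper":0},{"slide":[0,0,0.02],"rot":[0,0,0],"gripper":0},{"slide":[0,0,0.007],"rot":[0,0,0],"gripper":0},{"slide":[0,0,0.002],"rot":[0,0,0],"gripper":0},{"slide":[0,0,0.002],"rot":[0,0,0],"gripper":0},{"slide":[0,0,0.001],"rot":[0,0,0],"gripper":0},{"slide":[0,0,0.001],"rot":[0,0,0],"gripper":0},{"slide":[0,0,0],"rot":[0,0,0],"gripper":0},{"slide":[0,0,0],"rot":[0,0,0],"gripper":0}]' 30
python3 -c "
from h import *
plan(.5508,.1555,.0219,.218)"
```

```text
t: 21.65
position: [0.5509, 0.1557, 0.0246]
orientation: [0.0, -0.109, 0.994, 0.0]
contact_force: [-0.6, 1.1, -2.2]
width: 0.0323
finger_force: 30.4
t 21.65 pos [0.5509 0.1557 0.0246] F [-0.6  1.1 -2.2] w 0.0323 ff 30.4
slide before rot [ 0.2 -0.2  2.7] after [ 0.2 -0.2  2.7] rot/10deg [ 0.     0.    -0.003]
```

```bash
python3 -m jog '[{"slide":[0,0,0.001],"rot":[0,0,0],"gripper":0},{"slide":[0,0,0.0005],"rot":[0,0,0],"gripper":0},{"slide":[0,0,0.0005],"rot":[0,0,0],"gripper":0},{"slide":[0,0,0.0005],"rot":[0,0,0],"gripper":0},{"slide":[0,0,0],"rot":[0,0,0],"gripper":0},{"slide":[0,0,0],"rot":[0,0,0],"gripper":0}]' 30
python3 -c "
from h import *
plan(.5508,.1555,.0219,.218)"
```

```text
t: 22.4
position: [0.5509, 0.1557, 0.022]
orientation: [0.0, -0.109, 0.994, 0.0]
contact_force: [-0.4, -0.6, -1.0]
width: 0.0325
finger_force: 30.4
t 22.40 pos [0.5509 0.1557 0.022 ] F [-0.4 -0.6 -1. ] w 0.0325 ff 30.4
slide before rot [ 0.2 -0.1  0.1] after [ 0.2 -0.1  0.1] rot/10deg [ 0.001  0.    -0.003]
```

```bash
python3 -m jog '[{"slide":[0,0,0.0004],"rot":[0,0,0],"gripper":0},{"slide":[0,0,0],"rot":[0,0,0],"gripper":0},{"slide":[0,0,0],"rot":[0,0,0],"gripper":0}]' 30
python3 -m jog '[{"slide":[0,0,0],"rot":[0,0,0],"gripper":0.44},{"slide":[0,0,0],"rot":[0,0,0],"gripper":0.6},{"slide":[0,0,0],"rot":[0,0,0],"gripper":1},{"slide":[0,0,0],"rot":[0,0,0],"gripper":1},{"slide":[0,0,-0.02],"rot":[0,0,0],"gripper":1},{"slide":[0,0,-0.04],"rot":[0,0,0],"gripper":1},{"slide":[0,0,-0.04],"rot":[0,0,0],"gripper":1},{"slide":[0,0,0],"rot":[0,0,0],"gripper":1}]' 30
python3 -c "
from h import *
plan(.611,-.0827,.12,-.0749)"
```

```text
t: 22.78
position: [0.5511, 0.1557, 0.0219]
orientation: [0.0, -0.109, 0.994, 0.0]
contact_force: [-0.9, -0.2, 1.5]
width: 0.0321
finger_force: 30.5
t: 23.78
position: [0.5528, 0.1564, 0.126]
orientation: [0.003, -0.109, 0.994, 0.001]
contact_force: [-0.0, 0.2, 0.7]
width: 0.0856
finger_force: 0.0
t 23.77 pos [0.5528 0.1564 0.126 ] F [-0.   0.2  0.7] w 0.0856 ff 0.0
slide before rot [  -5.1 -246.     5.7] after [ -75.9 -234.1    6. ] rot/10deg [0.015 0.039 1.676]
```

```bash
python3 -m jog '[{"slide":[0,0,0],"rot":[0,0,0.84],"gripper":1},{"slide":[0,0,0],"rot":[0,0,0.84],"gripper":1},{"slide":[-0.0155,-0.0468,0],"rot":[0,0,0],"gripper":1},{"slide":[-0.0155,-0.0468,0],"rot":[0,0,0],"gripper":1},{"slide":[-0.0155,-0.0468,0],"rot":[0,0,0],"gripper":1},{"slide":[-0.0155,-0.0468,0],"rot":[0,0,0],"gripper":1},{"slide":[-0.0155,-0.0468,0],"rot":[0,0,0],"gripper":1},{"slide":[0,0,0],"rot":[0,0,0],"gripper":1},{"slide":[0,0,0],"rot":[0,0,0],"gripper":1},{"slide":[0,0,0],"rot":[0,0,0],"gripper":1}]' 30
python3 -c "
from h import *
plan(.611,-.0827,.0275,-.0749)"
```

```text
t: 25.02
position: [0.6103, -0.0825, 0.1214]
orientation: [-0.0, 0.037, 0.999, 0.0]
contact_force: [-0.1, 0.6, 0.4]
width: 0.0855
finger_force: 0.0
t 25.02 pos [ 0.6103 -0.0825  0.1214] F [-0.1  0.6  0.4] w 0.0855 ff 0.0
slide before rot [-0.7 -0.2 93.9] after [-0.7 -0.2 93.9] rot/10deg [ 0.001 -0.002  0.003]
```

```bash
python3 -m jog '[{"slide":[-0.0002,-0.0002,0.03],"rot":[0,0,0],"gripper":1},{"slide":[0,0,0.03],"rot":[0,0,0],"gripper":1},{"slide":[0,0,0.02],"rot":[0,0,0],"gripper":1},{"slide":[0,0,0.014],"rot":[0,0,0],"gripper":1},{"slide":[0,0,0],"rot":[0,0,0],"gripper":1},{"slide":[0,0,0],"rot":[0,0,0],"gripper":1}]' 30
python3 -m jog '[{"slide":[0,0,0],"rot":[0,0,0],"gripper":0.6},{"slide":[0,0,0],"rot":[0,0,0],"gripper":0.4},{"slide":[0,0,0],"rot":[0,0,0],"gripper":0.3},{"slide":[0,0,0],"rot":[0,0,0],"gripper":0},{"slide":[0,0,0],"rot":[0,0,0],"gripper":0},{"slide":[0,0,0],"rot":[0,0,0],"gripper":0}]' 30
```

```text
t: 25.78
position: [0.6114, -0.0837, 0.0288]
orientation: [0.001, 0.038, 0.999, -0.0]
contact_force: [0.4, 0.6, 0.5]
width: 0.0856
finger_force: 0.0
t: 26.52
position: [0.6108, -0.0838, 0.0279]
orientation: [0.0, 0.038, 0.999, 0.0]
contact_force: [-1.1, 0.8, 2.3]
width: 0.0283
finger_force: 29.7
```

```bash
python3 -m jog '[{"slide":[0,0,-0.01],"rot":[0,0,0],"gripper":0},{"slide":[0,0,-0.035],"rot":[0,0,0],"gripper":0},{"slide":[0,0,-0.045],"rot":[0,0,0],"gripper":0},{"slide":[0,0,0],"rot":[0,0,-0.84],"gripper":0},{"slide":[0,0,0],"rot":[0,0,-0.84],"gripper":0},{"slide":[-0.0106,0.0494,0],"rot":[0,0,0],"gripper":0},{"slide":[-0.0106,0.0494,0],"rot":[0,0,0],"gripper":0},{"slide":[-0.0106,0.0494,0],"rot":[0,0,0],"gripper":0},{"slide":[-0.0106,0.0494,0],"rot":[0,0,0],"gripper":0},{"slide":[-0.0106,0.0494,0],"rot":[0,0,0],"gripper":0},{"slide":[0,0,0],"rot":[0,0,0],"gripper":0},{"slide":[0,0,0],"rot":[0,0,0],"gripper":0}]' 30
python3 -c "
from h import *
plan(.6091,.1686,.0219,.218)"
```

```text
t: 28.02
position: [0.6089, 0.1688, 0.1174]
orientation: [-0.0, -0.109, 0.994, -0.0]
contact_force: [0.2, -0.3, -1.0]
width: 0.0283
finger_force: 30.1
t 28.02 pos [0.6089 0.1688 0.1174] F [ 0.2 -0.3 -1. ] w 0.0283 ff 30.1
slide before rot [-0.2 -0.2 95.5] after [-0.2 -0.3 95.5] rot/10deg [-0.001 -0.004 -0.001]
```

```bash
python3 -m jog '[{"slide":[0,-0.0002,0.03],"rot":[0,0,0],"gripper":0},{"slide":[0,0,0.03],"rot":[0,0,0],"gripper":0},{"slide":[0,0,0.02],"rot":[0,0,0],"gripper":0},{"slide":[0,0,0.007],"rot":[0,0,0],"gripper":0},{"slide":[0,0,0.002],"rot":[0,0,0],"gripper":0},{"slide":[0,0,0.002],"rot":[0,0,0],"gripper":0},{"slide":[0,0,0.001],"rot":[0,0,0],"gripper":0},{"slide":[0,0,0.001],"rot":[0,0,0],"gripper":0},{"slide":[0,0,0],"rot":[0,0,0],"gripper":0},{"slide":[0,0,0],"rot":[0,0,0],"gripper":0}]' 30
python3 -m jog '[{"slide":[0,0,0.001],"rot":[0,0,0],"gripper":0},{"slide":[0,0,0.0005],"rot":[0,0,0],"gripper":0},{"slide":[0,0,0.0005],"rot":[0,0,0],"gripper":0},{"slide":[0,0,0.0005],"rot":[0,0,0],"gripper":0},{"slide":[0,0,0],"rot":[0,0,0],"gripper":0},{"slide":[0,0,0],"rot":[0,0,0],"gripper":0}]' 30
python3 -c "
from h import *
plan(.6091,.1686,.0219,.218)"
```

```text
t: 29.28
position: [0.6092, 0.1687, 0.0247]
orientation: [0.0, -0.109, 0.994, 0.0]
contact_force: [0.3, -0.2, -2.8]
width: 0.0281
finger_force: 30.1
t: 30.02
position: [0.6091, 0.1687, 0.0221]
orientation: [-0.0, -0.108, 0.994, 0.0]
contact_force: [-0.0, -0.4, -1.3]
width: 0.0283
finger_force: 30.1
t 30.02 pos [0.6091 0.1687 0.0221] F [-0.  -0.4 -1.3] w 0.0283 ff 30.1
slide before rot [ 0.1 -0.1  0.2] after [ 0.1 -0.1  0.2] rot/10deg [ 0.001 -0.001 -0.003]
```

```bash
python3 -m jog '[{"slide":[0,0,0.0005],"rot":[0,0,0],"gripper":0},{"slide":[0,0,0],"rot":[0,0,0],"gripper":0},{"slide":[0,0,0],"rot":[0,0,0],"gripper":0}]' 30
python3 -m jog '[{"slide":[0,0,0],"rot":[0,0,0],"gripper":0.4},{"slide":[0,0,0],"rot":[0,0,0],"gripper":0.6},{"slide":[0,0,0],"rot":[0,0,0],"gripper":1},{"slide":[0,0,0],"rot":[0,0,0],"gripper":1},{"slide":[0,0,-0.02],"rot":[0,0,0],"gripper":1},{"slide":[0,0,-0.04],"rot":[0,0,0],"gripper":1},{"slide":[0,0,-0.05],"rot":[0,0,0],"gripper":1},{"slide":[0,0,0],"rot":[0,0,-0.12],"gripper":1}]' 30
python3 -m jog '[{"slide":[0.0194,-0.0457,0],"rot":[0,0,0],"gripper":1},{"slide":[0.0194,-0.0457,0],"rot":[0,0,0],"gripper":1},{"slide":[0.0194,-0.0457,0],"rot":[0,0,0],"gripper":1},{"slide":[0.0194,-0.0457,0],"rot":[0,0,0],"gripper":1},{"slide":[0.0194,-0.0457,0],"rot":[0,0,0],"gripper":1},{"slide":[0.0194,-0.0457,0],"rot":[0,0,0],"gripper":1},{"slide":[0.0194,-0.0457,0],"rot":[0,0,0],"gripper":1},{"slide":[0.0194,-0.0457,0],"rot":[0,0,0],"gripper":1},{"slide":[0.0194,-0.0457,0],"rot":[0,0,0],"gripper":1},{"slide":[0,0,0],"rot":[0,0,0],"gripper":1},{"slide":[0,0,0],"rot":[0,0,0],"gripper":1}]'
python3 - <<'E'
from h import *
np.set_printoptions(precision=4,suppress=True)
plan(.5369,-.2725,.031,.239)
s=manip.grab_frame("side");t=manip.grab_frame("top")
cv2.imwrite("pics/c6.png",np.hstack([cv2.resize(s["frame"][290:400,160:360],(600,330))])[:,:,::-1])
np.save("side2.npy",s,allow_pickle=True);np.save("top2.npy",t,allow_pickle=True)
E
```

```text
t: 30.4
position: [0.6093, 0.1687, 0.022]
orientation: [0.0, -0.109, 0.994, 0.0]
contact_force: [-0.8, 0.4, 1.6]
width: 0.0285
finger_force: 30.3
t: 31.4
position: [0.6119, 0.1694, 0.1394]
orientation: [0.005, -0.119, 0.993, 0.001]
contact_force: [0.4, 0.7, 0.4]
width: 0.0856
finger_force: 0.0
t: 32.78
position: [0.5366, -0.2722, 0.1319]
orientation: [0.0, -0.119, 0.993, 0.0]
contact_force: [-0.4, -1.2, 0.2]
width: 0.0851
finger_force: 0.0
t 32.77 pos [ 0.5366 -0.2722  0.1319] F [-0.4 -1.2  0.2] w 0.0851 ff 0.0
slide before rot [ -0.2  -0.4 100.9] after [ -0.2  -0.4 100.9] rot/10deg [ 0.001  0.002 -0.006]
```

View pics/c6.png

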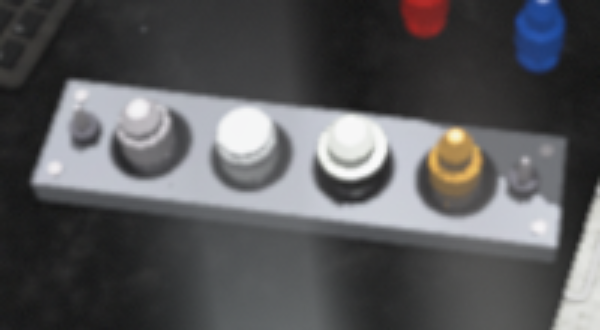

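The view shows all four in their sockets in order, near to far: c (457,160), d (352,150), a (246,145), b (148,135). I'll check b's lean and all heights numerically before the plate.

```bash
python3 - <<'E'
from h import *
np.set_printoptions(precision=4,suppress=True)
s,t=load("side2.npy"),load("top2.npy")
for n,(x,y),h in zip("cdab",[(.4337,.1298),(.4921,.1425),(.5508,.1555),(.6091,.1686)],(.064,.056,.044,.054)):
    for g,nm in((s,"side"),(t,"top")):
        p=proj(g,(x,y,.006+h));q=proj(g,(x,y,.02))
        x0,y0=(p-9).astype(int);gr=cv2.cvtColor(g["frame"],6+1)[y0:y0+18,x0:x0+18] 
        m=gr>.9*gr.max();yy,xx=np.nonzero(m);c=np.array([xx.mean()+x0,yy.mean()+y0])
        print(n,nm,"tip expected",p,"bright",c,m.sum())
        if nm=="side": cs=c
    print("   tri",tri(s,cs,t,c))
T=t["frame"][150:330,150:240];cv2.imwrite("pics/c7.png",cv2.resize(T,(300,600))[:,:,::-1])
E
```

```text
c side tip expected [312.024 334.799] bright [311.5    334.7143] 14
c top tip expected [198.4387 293.5405] bright [198.5    293.2857] 14
   tri (array([0.4343, 0.1298, 0.0699]), np.float64(0.0004977202567613106))
d side tip expected [276.236  332.9284] bright [276.1371 334.8229] 175
d top tip expected [192.8948 256.8861] bright [194.2632 255.6015] 133
   tri (array([0.4937, 0.142 , 0.054 ]), np.float64(0.0014248867791279644))
a side tip expected [241.5283 332.4058] bright [240.9663 332.9808] 208
a top tip expected [187.9273 221.2051] bright [187.3158 221.2149] 228
   tri (array([0.551 , 0.1567, 0.0498]), np.float64(0.0005222134330660653))
b side tip expected [206.0379 325.4228] bright [205.5484 325.7097] 31
b top tip expected [179.5667 184.9045] bright [179. 185.] 37
   tri (array([0.6091, 0.1695, 0.0605]), np.float64(0.0005599879221434809))
```

View pics/c7.png

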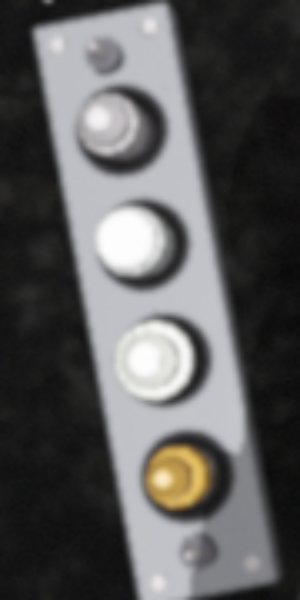

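The tips sit within 1 px of upright, fully-down positions; triangulated heights are c 70, a 50 and b 60 mm. Top view (crop): c (180,477), d (155,358), a (133,242), b (110,123), each central in its socket. Now the plate.

```bash
python3 -m jog '[{"slide":[-0.0002,-0.0004,0.03],"rot":[0,0,0],"gripper":1},{"slide":[0,0,0.03],"rot":[0,0,0],"gripper":1},{"slide":[0,0,0.025],"rot":[0,0,0],"gripper":1},{"slide":[0,0,0.0155],"rot":[0,0,0],"gripper":1},{"slide":[0,0,0],"rot":[0,0,0],"gripper":1},{"slide":[0,0,0],"rot":[0,0,0],"gripper":1}]' 50
python3 - <<'E'
from h import *
t,s=load("top0.npy"),load("side0.npy")
print(tri(t,(447.7,235.5),s,(329.3,174.3)))
plan(.5369,-.2725,.031,.239)
E
```

```text
t: 33.62
position: [0.5378, -0.2726, 0.0325]
orientation: [0.001, -0.119, 0.993, -0.0]
contact_force: [0.6, 0.1, 0.3]
width: 0.0857
finger_force: 0.0
(array([ 0.53493704, -0.26887355,  0.06175689]), np.float64(0.0009577863073081796))
t 33.62 pos [ 0.5378 -0.2726  0.0325] F [0.6 0.1 0.3] w 0.0857 ff 0.0
slide before rot [0.8 0.3 1.5] after [0.8 0.3 1.5] rot/10deg [-0.007  0.009  0.   ]
```

```bash
python3 -m jog '[{"slide":[0.0006,0,0.001],"rot":[0,0,0],"gripper":0.6},{"slide":[0,0,0],"rot":[0,0,0],"gripper":0.4},{"slide":[0,0,0],"rot":[0,0,0],"gripper":0.3},{"slide":[0,0,0],"rot":[0,0,0],"gripper":0},{"slide":[0,0,0],"rot":[0,0,0],"gripper":0},{"slide":[0,0,0],"rot":[0,0,0],"gripper":0},{"slide":[0,0,0],"rot":[0,0,0],"gripper":0}]' 60
python3 -c "
from h import *
plan(.5369,-.2725,.031,.239)"
```

```text
t: 34.5
position: [0.5364, -0.2729, 0.0304]
orientation: [0.0, -0.119, 0.993, -0.0]
contact_force: [-1.0, 0.0, 3.7]
width: 0.0235
finger_force: 59.5
t 34.50 pos [ 0.5364 -0.2729  0.0304] F [-1.   0.   3.7] w 0.0235 ff 59.5
slide before rot [-0.6  0.2 -0.6] after [-0.6  0.2 -0.6] rot/10deg [-0.001  0.001 -0.004]
```

```bash
python3 -m jog '[{"slide":[0,0,-0.01],"rot":[0,0,0],"gripper":0},{"slide":[0,0,-0.03],"rot":[0,0,0],"gripper":0},{"slide":[0,0,-0.04],"rot":[0,0,0],"gripper":0},{"slide":[0,0,-0.04],"rot":[0,0,0],"gripper":0},{"slide":[0,0,0],"rot":[0,0,0],"gripper":0},{"slide":[0,0,0],"rot":[0,0,0],"gripper":0},{"slide":[0,0,0],"rot":[0,0,0],"gripper":0}]' 60
python3 - <<'E'
from h import *
plan(.5214,.1491,.15,.218)
s=manip.grab_frame("side");t=manip.grab_frame("top")
np.save("side3.npy",s,allow_pickle=True);np.save("top3.npy",t,allow_pickle=True)
cv2.imwrite("pics/c8.png",np.hstack([cv2.resize(t["frame"][100:360,340:540],(400,520)),cv2.resize(s["frame"][60:320,230:430],(400,520))])[:,:,::-1])
E
```

```text
t: 35.38
position: [0.5356, -0.2724, 0.1483]
orientation: [-0.001, -0.119, 0.993, 0.001]
contact_force: [-0.6, -0.9, -1.4]
width: 0.0233
finger_force: 59.2
t 35.38 pos [ 0.5356 -0.2724  0.1483] F [-0.6 -0.9 -1.4] w 0.0233 ff 59.2
slide before rot [-85.7 412.9  -1.2] after [-77.2 414.6  -1.7] rot/10deg [ 0.01  -0.014  0.117]
```

View pics/c8.png

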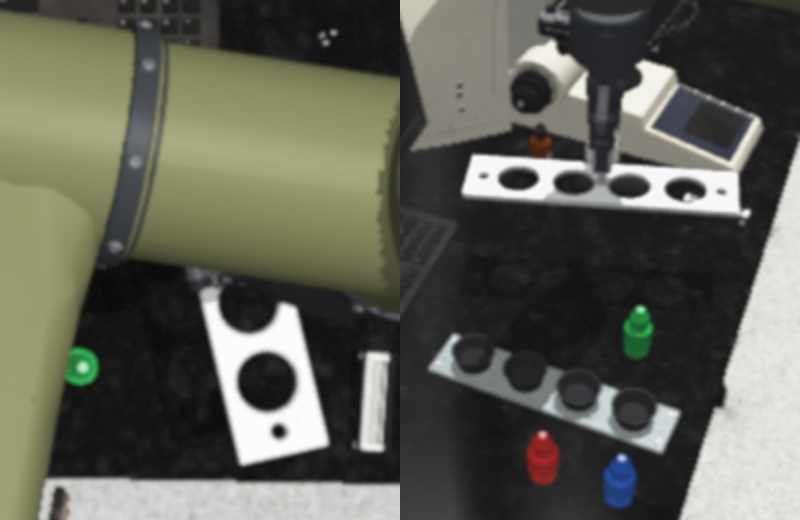

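The plate is held level. In the side crop its dowel holes are at (484,176) and (721,192); the top view shows the near hole at crop (278,431). I measure the plate relative to the TCP.

```bash
cat > pl.py <<'E'
from h import *
np.set_printoptions(precision=4,suppress=True)
def hole(g,uv,r=6):
    x0,y0=int(uv[0]-r),int(uv[1]-r);gr=cv2.cvtColor(g["frame"],cv2.COLOR_RGB2GRAY)[y0:y0+2*r+1,x0:x0+2*r+1].astype(float)
    w=np.clip(np.percentile(gr,75)-20-gr,0,None);yy,xx=np.mgrid[:2*r+1,:2*r+1];return np.array([(w*xx).sum()/w.sum()+x0,(w*yy).sum()/w.sum()+y0])
def measure(s,far,near,p,topnear=None,t=None):
    f,n=hole(s,far),hole(s,near);zt=p[2]-.0304+.006
    F,N=onz(s,f,zt-.002),onz(s,n,zt-.002);d=F-N
    print("holes px",f,n,"centre",(F+N)/2,"minus TCP",((F+N)/2-p)[:2],"yaw",np.arctan2(d[1],d[0]),"len",np.linalg.norm(d))
    if t is not None: u=hole(t,topnear);print("near tri",u,tri(s,n,t,u),"top-cast",onz(t,u,zt-.002),"side-cast",N)
E
python3 - <<'E'
from pl import *
s,t=load("side3.npy"),load("top3.npy")
p=np.array(manip.state()["position"])
measure(s,(272,148),(390.5,156),p,(479,315.5),t)
E
```

```text
holes px [271.5314 147.4765] [390.23   155.4608] centre [ 0.5364 -0.2725  0.1223] minus TCP [0.0006 0.0001] yaw 0.24220929408528677 len 0.2558004593596136
near tri [479.0702 315.2754] (array([ 0.4119, -0.3028,  0.1227]), np.float64(0.0006111612610821588)) top-cast [ 0.4116 -0.303   0.1223] side-cast [ 0.4122 -0.3032  0.1223]
```

```bash
python3 -m jog '[{"slide":[0,0,0],"rot":[0,0,0.13],"gripper":0},{"slide":[-0.007,0.0377,0],"rot":[0,0,0],"gripper":0},{"slide":[-0.007,0.0377,0],"rot":[0,0,0],"gripper":0},{"slide":[-0.007,0.0377,0],"rot":[0,0,0],"gripper":0},{"slide":[-0.007,0.0377,0],"rot":[0,0,0],"gripper":0},{"slide":[-0.007,0.0377,0],"rot":[0,0,0],"gripper":0},{"slide":[-0.007,0.0377,0],"rot":[0,0,0],"gripper":0},{"slide":[-0.007,0.0377,0],"rot":[0,0,0],"gripper":0},{"slide":[-0.007,0.0377,0],"rot":[0,0,0],"gripper":0},{"slide":[-0.007,0.0377,0],"rot":[0,0,0],"gripper":0},{"slide":[-0.007,0.0377,0],"rot":[0,0,0],"gripper":0},{"slide":[-0.007,0.0377,0],"rot":[0,0,0],"gripper":0}]' 60
python3 -m jog '[{"slide":[0,0,0],"rot":[0,0,0],"gripper":0},{"slide":[0,0,0],"rot":[0,0,0],"gripper":0},{"slide":[0,0,0],"rot":[0,0,0],"gripper":0},{"slide":[0,0,0],"rot":[0,0,0],"gripper":0}]' 60
python3 - <<'E'
from h import *
plan(.521,.1491,.10,.215)
s=manip.grab_frame("side");t=manip.grab_frame("top")
np.save("side4.npy",s,allow_pickle=True);np.save("top4.npy",t,allow_pickle=True)
cv2.imwrite("pics/c9.png",np.hstack([cv2.resize(t["frame"][100:360,100:300],(400,520)),cv2.resize(s["frame"][200:460,160:360],(400,520))])[:,:,::-1])
E
```

```text
t: 36.98
position: [0.5226, 0.1501, 0.1501]
orientation: [0.0, -0.107, 0.994, 0.0]
contact_force: [0.5, -0.0, -1.4]
width: 0.0232
finger_force: 59.4
t: 37.48
position: [0.5229, 0.1482, 0.1502]
orientation: [0.0, -0.107, 0.994, 0.0]
contact_force: [0.2, 0.7, -2.0]
width: 0.0234
finger_force: 59.6
t 37.48 pos [0.5229 0.1482 0.1502] F [ 0.2  0.7 -2. ] w 0.0234 ff 59.6
slide before rot [ 1.7  1.3 50.2] after [ 1.7  1.3 50.2] rot/10deg [ 0.001  0.001 -0.003]
```

View pics/c9.png

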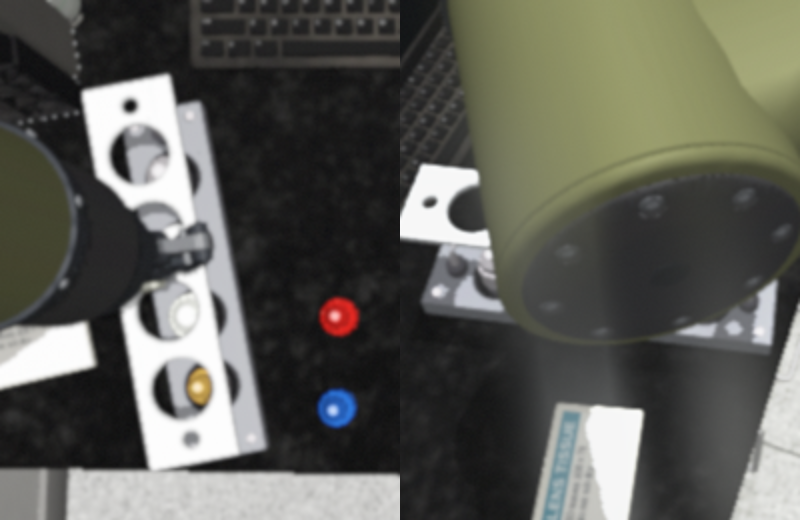

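The plate hovers over the carrier. In the top crop its dowel holes are at (130,104) and (192,438). I measure with the top camera.

```bash
python3 - <<'E'
from pl import *
s,t=load("side4.npy"),load("top4.npy")
p=np.array(manip.state()["position"])
measure(t,(165,152),(196,319),p,(165,152),t)
u,v=hole(s,(175,300.5)),hole(t,(165,152));print("far tri",tri(s,u,t,v))
# expected dowel tops (z=.051) in first images
c=np.array([.5214,.1491]);d=np.array([np.cos(.218),np.sin(.218)])
t0,s0=load("top0.npy"),load("side0.npy")
for k in(-.128,.128):
    for g in(t0,s0): 
        q=proj(g,(*(c+k*d),.045));x,y=q.round().astype(int);print(k,q);print(cv2.cvtColor(g["frame"],7)[y-6:y+7,x-7:x+8])
E
```

```text
holes px [164.6026 152.52  ] [195.0618 318.9861] centre [0.5234 0.1485 0.1238] minus TCP [0.0005 0.0002] yaw 0.2144677284339175 len 0.25605599953239727
near tri [164.6026 152.52  ] (array([ 0.4739, -0.0708,  0.9441]), np.float64(0.0)) top-cast [0.6485 0.1758 0.1238] side-cast [0.3983 0.1213 0.1238]
far tri (array([0.6486, 0.1757, 0.1242]), np.float64(0.00039052693925190887))
-0.128 [206.3517 315.8691]
[[189 189 189 189 189 186 179 175 166 148 140 139 139 152 172]
 [189 189 189 189 188 179 161 151 145 136 130 125 118 120 145]
 [189 189 190 189 185 169 146 133 132 131 132 131 126 117 121]
 [188 189 189 188 179 156 134 126 126 126 127 130 132 126 115]
 [189 189 189 187 174 147 128 126 126 126 125 126 131 131 120]
 [189 189 189 185 170 145 142 156 147 134 127 124 129 133 122]
 [189 189 190 185 172 152 163 182 164 139 129 125 128 131 122]
 [189 189 189 187 177 159 161 171 154 132 126 127 129 129 124]
 [189 189 189 189 183 167 153 145 132 122 124 129 132 131 137]
 [189 189 189 189 187 179 163 146 134 129 130 138 146 153 163]
 [189 189 189 189 189 186 179 168 156 148 149 158 169 178 184]
 [
[... 1963 characters left out ...]
5 195]
 [ 64 124 173 194 196 197 210 214 204 192 192 195 195 195 195]
 [ 84 148 187 197 197 200 202 190 178 187 195 196 195 195 195]
 [ 97 161 192 197 199 208 217 197 180 190 196 196 195 195 196]
 [124 173 195 197 196 193 188 168 159 175 189 192 195 196 196]
 [150 186 197 198 192 172 148 133 134 147 159 169 183 193 195]
 [173 195 197 197 189 161 132 123 123 124 132 143 161 182 193]
 [187 197 197 194 179 150 126 120 118 116 119 127 140 160 183]
 [192 198 196 186 164 136 121 117 114 111 114 121 126 134 164]
 [194 198 195 179 153 130 119 114 111 107 107 118 121 114 138]
 [197 198 194 177 149 129 118 108 106 106 113 122 118 100 119]
 [198 197 194 178 149 130 121 109 103 112 123 124 108  84 106]]
```

```bash
python3 -m jog '[{"slide":[0.0018,0.0011,0.01],"rot":[0,0,-0.015],"gripper":0},{"slide":[0,0,0.015],"rot":[0,0,0],"gripper":0},{"slide":[0,0,0.01],"rot":[0,0,0],"gripper":0},{"slide":[0,0,0.01],"rot":[0,0,0],"gripper":0},{"slide":[0,0,0],"rot":[0,0,0],"gripper":0},{"slide":[0,0,0],"rot":[0,0,0],"gripper":0},{"slide":[0,0,0],"rot":[0,0,0],"gripper":0}]' 60
python3 - <<'E'
from pl import *
plan(.5209,.1489,.0814,.218)
t=manip.grab_frame("top");np.save("top5.npy",t,allow_pickle=True)
p=np.array(manip.state()["position"]);c=np.array([.5214,.1491]);d=np.array([np.cos(.218),np.sin(.218)])
P=[proj(t,(*(c+k*d),p[2]-.0304+.004)) for k in(.128,-.128)];print("expected hole px",P)
measure(t,P[0],P[1],p)
cv2.imwrite("pics/c10.png",cv2.resize(t["frame"][130:340,130:260],(390,600) if 0 else (371,600))[:,:,::-1])
E
```

```text
t: 38.45
position: [0.5211, 0.1497, 0.1057]
orientation: [0.0, -0.109, 0.994, 0.0]
contact_force: [0.1, 0.3, -1.0]
width: 0.0234
finger_force: 59.5
t 38.45 pos [0.5211 0.1497 0.1057] F [ 0.1  0.3 -1. ] w 0.0234 ff 59.5
slide before rot [ 0.4 -0.7 24.3] after [ 0.4 -0.7 24.3] rot/10deg [0.002 0.005 0.002]
expected hole px [array([172.0691, 159.8177]), array([201.6433, 317.6682])]
holes px [171.299  159.4023] [201.25   318.0884] centre [0.5214 0.15   0.0792] minus TCP [0.0004 0.0003] yaw 0.21939068738653356 len 0.2574275995550996
```

View pics/c10.png

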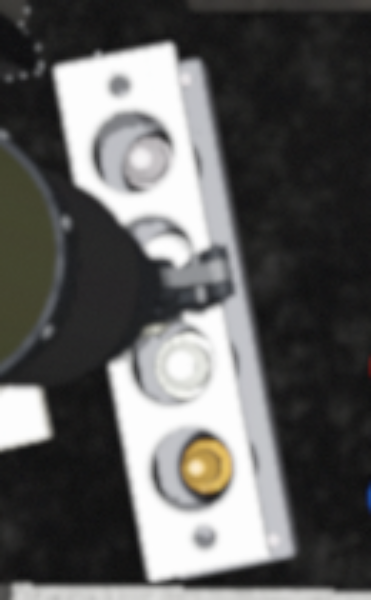

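The holes at (119,86) and (204,537) sit over the dowels, allowing for parallax, and the objectives are inside the windows. I lower in small steps.

```bash
python3 -m jog '[{"slide":[0.0004,-0.0007,0.004],"rot":[0,0,0],"gripper":0},{"slide":[0,0,0.006],"rot":[0,0,0],"gripper":0},{"slide":[0,0,0.006],"rot":[0,0,0],"gripper":0},{"slide":[0,0,0.005],"rot":[0,0,0],"gripper":0},{"slide":[0,0,0],"rot":[0,0,0],"gripper":0},{"slide":[0,0,0],"rot":[0,0,0],"gripper":0},{"slide":[0,0,0],"rot":[0,0,0],"gripper":0}]' 60
python3 -c "
from h import *
plan(.5209,.1489,.0734,.218)"
```

```text
t: 39.38
position: [0.5207, 0.1489, 0.0844]
orientation: [0.0, -0.109, 0.994, 0.0]
contact_force: [-0.4, 0.0, -1.7]
width: 0.0232
finger_force: 59.5
t 39.38 pos [0.5207 0.1489 0.0844] F [-0.4  0.  -1.7] w 0.0232 ff 59.5
slide before rot [-0.2 -0.  11. ] after [-0.2 -0.  11. ] rot/10deg [0.001 0.002 0.002]
```

```bash
python3 -m jog '[{"slide":[0,0,0.002],"rot":[0,0,0],"gripper":0},{"slide":[0,0,0.003],"rot":[0,0,0],"gripper":0},{"slide":[0,0,0.003],"rot":[0,0,0],"gripper":0},{"slide":[0,0,0.003],"rot":[0,0,0],"gripper":0},{"slide":[0,0,0],"rot":[0,0,0],"gripper":0},{"slide":[0,0,0],"rot":[0,0,0],"gripper":0}]' 60
python3 -c "
from h import *
plan(.5209,.1489,.0624,.218)
print(manip.state()['torque'])"
```

```text
t: 40.12
position: [0.5206, 0.1488, 0.0732]
orientation: [0.0, -0.109, 0.994, 0.0]
contact_force: [-1.2, 0.1, -2.0]
width: 0.0234
finger_force: 59.5
t 40.12 pos [0.5206 0.1488 0.0732] F [-1.2  0.1 -2. ] w 0.0234 ff 59.5
slide before rot [-0.3  0.1 10.8] after [-0.3  0.1 10.8] rot/10deg [0.    0.001 0.002]
[-0.01418578  0.04089274  0.03472072]
```

The plate underside is at 43 mm, on the pins' taper, with no contact force. I continue.

```bash
python3 -m jog '[{"slide":[0,0,0.002],"rot":[0,0,0],"gripper":0},{"slide":[0,0,0.002],"rot":[0,0,0],"gripper":0},{"slide":[0,0,0.002],"rot":[0,0,0],"gripper":0},{"slide":[0,0,0.002],"rot":[0,0,0],"gripper":0},{"slide":[0,0,0.001],"rot":[0,0,0],"gripper":0},{"slide":[0,0,0],"rot":[0,0,0],"gripper":0},{"slide":[0,0,0],"rot":[0,0,0],"gripper":0}]' 60
python3 -m jog '[{"slide":[0,0,0.0005],"rot":[0,0,0],"gripper":0},{"slide":[0,0,0.0005],"rot":[0,0,0],"gripper":0},{"slide":[0,0,0.0005],"rot":[0,0,0],"gripper":0},{"slide":[0,0,0.0003],"rot":[0,0,0],"gripper":0},{"slide":[0,0,0],"rot":[0,0,0],"gripper":0},{"slide":[0,0,0],"rot":[0,0,0],"gripper":0}]' 60
```

```text
t: 41.0
position: [0.5206, 0.1488, 0.0642]
orientation: [0.0, -0.109, 0.994, 0.0]
contact_force: [-0.4, 0.1, -2.1]
width: 0.0232
finger_force: 59.5
t: 41.75
position: [0.5206, 0.1488, 0.0623]
orientation: [-0.0, -0.109, 0.994, 0.0]
contact_force: [-0.5, -0.6, -0.7]
width: 0.0233
finger_force: 59.6
```

```bash
python3 -m jog '[{"slide":[0,0,0.0004],"rot":[0,0,0],"gripper":0},{"slide":[0,0,0.0003],"rot":[0,0,0],"gripper":0},{"slide":[0,0,0],"rot":[0,0,0],"gripper":0},{"slide":[0,0,0],"rot":[0,0,0],"gripper":0}]' 60
python3 -c "
from h import *
plan(.5209,.1489,.0624,.218)"
```

```text
t: 42.25
position: [0.5207, 0.1488, 0.0623]
orientation: [0.0, -0.109, 0.994, 0.0]
contact_force: [-4.4, -0.8, 5.2]
width: 0.0234
finger_force: 60.4
t 42.25 pos [0.5207 0.1488 0.0623] F [-4.4 -0.8  5.2] w 0.0234 ff 60.4
slide before rot [-0.2  0.1 -0.1] after [-0.2  0.1 -0.1] rot/10deg [0.    0.003 0.002]
```

The plate is seated, with contact at the expected height. I release, retreat and inspect.

```bash
python3 -m jog '[{"slide":[0,0,0],"rot":[0,0,0],"gripper":0.33},{"slide":[0,0,0],"rot":[0,0,0],"gripper":0.5},{"slide":[0,0,0],"rot":[0,0,0],"gripper":1},{"slide":[0,0,0],"rot":[0,0,0],"gripper":1},{"slide":[0,0,-0.02],"rot":[0,0,0],"gripper":1},{"slide":[0,0,-0.04],"rot":[0,0,0],"gripper":1},{"slide":[0,0,-0.04],"rot":[0,0,0],"gripper":1},{"slide":[0.03,-0.05,-0.01],"rot":[0,0,0],"gripper":1},{"slide":[0.03,-0.05,0],"rot":[0,0,0],"gripper":1},{"slide":[0.02,-0.05,0],"rot":[0,0,0],"gripper":1},{"slide":[0,-0.05,0],"rot":[0,0,0],"gripper":1},{"slide":[0,-0.05,0],"rot":[0,0,0],"gripper":1}]' 60
python3 -m jog '[{"slide":[0,0,0],"rot":[0,0,0],"gripper":1},{"slide":[0,0,0],"rot":[0,0,0],"gripper":1},{"slide":[0,0,0],"rot":[0,0,0],"gripper":1}]'
python3 - <<'E'
from pl import *
s=manip.grab_frame("side");t=manip.grab_frame("top")
np.save("side6.npy",s,allow_pickle=True);np.save("top6.npy",t,allow_pickle=True)
cv2.imwrite("pics/c11.png",np.hstack([cv2.resize(t["frame"][140:340,140:260],(330,550)),cv2.resize(s["frame"][280:400,160:360],(460,550) if 0 else (460,276)).repeat(1,0) if 0 else np.vstack([cv2.resize(s["frame"][280:400,160:360],(460,276)),np.zeros((274,460,3),np.uint8)])])[:,:,::-1])
E
```

```text
t: 43.75
position: [0.4967, -0.1142, 0.1721]
orientation: [0.001, -0.109, 0.994, 0.0]
contact_force: [0.5, 1.8, -0.5]
width: 0.0853
finger_force: 0.0
t: 44.12
position: [0.4967, -0.1117, 0.1717]
orientation: [0.0, -0.11, 0.994, 0.0]
contact_force: [-0.3, -0.6, 0.2]
width: 0.0857
finger_force: 0.0
```

View pics/c11.png

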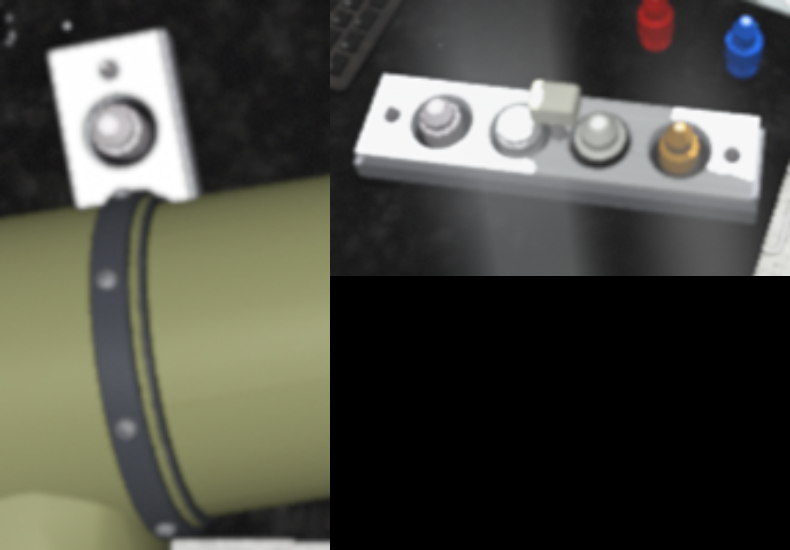

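The side view shows the plate flat over all four objectives, with pins visible in both dowel holes, (392,115) and (732,155). I check its height at both ends.

```bash
python3 - <<'E'
from pl import *
s=load("side6.npy");c=np.array([.5211,.1490]);d=np.array([np.cos(.218),np.sin(.218)]);n=np.array([-d[1],d[0]])
gr=cv2.cvtColor(s["frame"],7)
# edge of camera-facing (+n) long side: search top edge (far side) and near ends along image columns
for k in(-.135,-.12,-.06,0.06,.12,.135):
    out=[]
    for z in(.038,.042):
        out.append(proj(s,(*(c+k*d-.033*n),z)))
    x,y=out[0];X=int(round(x));col=gr[int(y)-7:int(y)+7,X].astype(float)
    e=np.argmax(np.diff(col))+int(y)-7+.5
    print(k,"far-edge expected row z38 %.1f z42 %.1f"%(out[0][1],out[1][1]),"edge seen",e)
E
```

```text
-0.135 far-edge expected row z38 330.1 z42 329.0 edge seen 329.5
-0.12 far-edge expected row z38 329.1 z42 328.0 edge seen 328.5
-0.06 far-edge expected row z38 325.2 z42 324.0 edge seen 324.5
0.06 far-edge expected row z38 317.5 z42 316.3 edge seen 317.5
0.12 far-edge expected row z38 313.7 z42 312.5 edge seen 312.5
0.135 far-edge expected row z38 312.7 z42 311.5 edge seen 311.5
```

```bash
python3 -c "
from rig import manip
print(manip.finish_job())"
```

```text
the job is handed in; nothing more can be done
None
```

All four objectives are upright in the carrier in their original order (c, d, a, b from nearest to farthest), the retaining plate is seated on both dowels, and I handed the job in at about 44 s. The stop height (underside at 32 mm) and contact force say the plate is home; the final camera check of its level resolves only about 2–4 mm.

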